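# Load the indexing magazine with a build kit

### The job

Load the rotary magazine with the kit parts lying on the bench: pull its sprung knob up, turn it a notch at a time and let it snap down, and as each nest comes under the opening in the clear guard set its part fully down between the pins, in the order of the dots: valve block at one dot, white plastic block at two, gear at three, carton of screws at four. Parts that are missing today leave their nest empty. Finish with the magazine turned on to its blank station in the opening and the knob snapped down in that notch, all the loaded parts still seated, and leave the other things on the bench where they are.

Things in the scene. Friction and masses are not known exactly. Their poses are not given: they have to be found in the camera images.
- index_knob (a joint): height of the pull knob, m: 0 = down, its dog seated in a notch; 0.0085 = dog lying on top of the collar between notches; 0.016 = upper stop. It turns only when pulled up 0.010 or more. A spring pulls it down with about 7 N at 0 and 11 N at the top; let go over a notch it snaps down by itself, and sloping flanks draw the dog in from up to 0.12 rad either side.
- rotor (a joint): angle of the rotor and of the knob, which turns with it, rad, growing anticlockwise seen from above, no stops. Notches every 1.2566 (five a turn): at 0 (the start) the blank station stands in the opening, at 1.257 nest 1, at 2.513 nest 2, at 3.770 nest 3, at 5.027 nest 4, at 6.283 the blank again. About 0.02 rad of play in a notch.
- knob_grip (a point): grip point of the knob, on the rotor's upright axis, 138 mm above the bench when down. A black bar 54 mm long (this frame's x), 16 mm thick (y), from 16 mm below this point to 14 mm above; a round boss of 16 mm radius under it. 33 mm below, a thin steel dog sticks out 40 mm along -x, towards the blank station. The notched collar's top (36 mm radius) lies 28 mm below, the guard's 46.
- opening (a point): fixed point on the magazine's floor, 36 mm above the bench and 100 mm from the rotor's axis, where the nest in the opening stands; the magazine's front is along -x. Base 276x276 mm, corner posts, clear guard plate with its top 92 mm above the bench over all but an opening at the front, 176 mm wide at the edge (138 mm from the axis), 96 mm wide at 43 mm from the axis.
- nest1 (a point): nest 1 on the rotor, marked with one black dot in a row on its inner side (63 mm from the axis), for the valve block (85 mm long along y, 22 mm along x). Origin at its centre on the floor (36 mm above the bench), 100 mm from the rotor's axis; x points outward from the axis, y along the rim. Six 11 mm high steel pins with conical heads stand round the part's place with 2 mm of room on each side. It turns with the rotor.
- nest2 (a point): nest 2 on the rotor, marked with two black dots in a row on its inner side (63 mm from the axis), for the white plastic block (55 mm long along y, 36 mm along x). Origin at its centre on the floor (36 mm above the bench), 100 mm from the rotor's axis; x points outward from the axis, y along the rim. Six 11 mm high steel pins with conical heads stand round the part's place with 2 mm of room on each side. It turns with the rotor.
- nest3 (a point): nest 3 on the rotor, marked with three black dots in a row on its inner side (63 mm from the axis), for the gear (52 mm round). Origin at its centre on the floor (36 mm above the bench), 100 mm from the rotor's axis; x points outward from the axis, y along the rim. Four (on the diagonals) 11 mm high steel pins with conical heads stand round the part's place with 2 mm of room on each side. It turns with the rotor.
- nest4 (a point): nest 4 on the rotor, marked with four black dots in a row on its inner side (63 mm from the axis), for the carton (64 mm long along y, 45 mm along x). Origin at its centre on the floor (36 mm above the bench), 100 mm from the rotor's axis; x points outward from the axis, y along the rim. Six 11 mm high steel pins with conical heads stand round the part's place with 2 mm of room on each side. It turns with the rotor.
- blank (a point): blank station of the rotor: a dark plate 36x62 mm, 4 mm thick, with two screws and no pins. Origin on the floor, 100 mm from the axis; it turns with the rotor and must stand at the opening at the end.
- valve_mid (a point): loose valve block: grey body 85 mm long (x), 22 mm wide (y), 26 mm high, with two blue fittings and a black coil on top (38 mm in all); the point is at the body's centre, 13 mm above its underside. Grip across y at the middle. 0.15 kg. May be absent.
- block_mid (a point): loose white plastic block 36 (x) x 55 (y) x 24 mm; the point is at its centre, 12 mm above its underside. 0.075 kg. May be absent.
- gear_mid (a point): loose steel spur gear, 52 mm across, teeth 14 mm high with a low hub on top; the point is on its axis 7 mm above its underside. Grip across the teeth. 0.19 kg. May be absent.
- carton_mid (a point): loose small carton of screws 45 (x) x 64 (y) x 41 mm; the point is at its centre, 20 mm above its underside. 0.21 kg. May be absent.
- nut: loose hexagonal grey steel piece, 28x32x22 mm, lying among the kit parts; not part of the job, leave it alone. Origin at the middle of its underside.
- flange: loose turned aluminium flange, 64 mm across, 27 high; not part of the job, leave it alone. Origin at the middle of its underside.
- driver: loose screwdriver with a black handle, 191 mm long; not part of the job, leave it alone. Origin at the middle of its underside.
- wrench: loose combination spanner, 164 mm long; not part of the job, leave it alone. Origin at the middle of its underside.
- tape: loose roll of black tape, 63 mm across, 18 high; not part of the job, leave it alone. Origin at the middle of its underside.
- pen: loose blue marker pen, 130 mm long; not part of the job, leave it alone. Origin at the middle of its underside.

How it is judged:
On the way, in this order (a step that is already met when the one before it is completed fails the run):
1. the valve block is set down in nest 1 while that nest stands in the opening, and let go (horizontal distance between valve_mid and nest1 below 0.005 m and z of valve_mid in the frame of nest1 between 0.009 and 0.017 m and angle between valve_mid's own z axis and vertical below 0.1 rad and angle between the x axis of valve_mid and the y axis of nest1, either way round below 0.12 rad and horizontal distance between valve_mid and opening below 0.01 m and contact force between valve and the fingers below 0.1 N), for 0.2 s.
2. the white plastic block is set down in nest 2 while that nest stands in the opening, and let go (horizontal distance between block_mid and nest2 below 0.005 m and z of block_mid in the frame of nest2 between 0.008 and 0.016 m and angle between block_mid's own z axis and vertical below 0.1 rad and angle between the y axis of block_mid and the y axis of nest2, either way round below 0.12 rad and horizontal distance between block_mid and opening below 0.01 m and contact force between block and the fingers below 0.1 N), for 0.2 s.
3. the gear is set down in nest 3 while that nest stands in the opening, and let go (horizontal distance between gear_mid and nest3 below 0.005 m and z of gear_mid in the frame of nest3 between 0.003 and 0.011 m and angle between gear_mid's own z axis and vertical below 0.1 rad and horizontal distance between gear_mid and opening below 0.01 m and contact force between gear and the fingers below 0.1 N), for 0.2 s.
4. the carton is set down in nest 4 while that nest stands in the opening, and let go (horizontal distance between carton_mid and nest4 below 0.005 m and z of carton_mid in the frame of nest4 between 0.016 and 0.024 m and angle between carton_mid's own z axis and vertical below 0.1 rad and angle between the y axis of carton_mid and the y axis of nest4, either way round below 0.12 rad and horizontal distance between carton_mid and opening below 0.01 m and contact force between carton and the fingers below 0.1 N), for 0.2 s.
At the end, for the whole second after the job is handed in: every part that was there sits flat in its own nest (centre within 5 mm, on the floor within 4 mm, square to the nest within 0.12 rad) at rest; the blank station stands in the opening within 6 mm and the knob is fully down (within 2 mm) in its notch (horizontal distance between valve_mid and nest1 below 0.005 m and z of valve_mid in the frame of nest1 between 0.009 and 0.017 m and angle between each of valve_mid, block_mid, gear_mid, carton_mid's own z axis and vertical below 0.1 rad and angle between the x axis of valve_mid and the y axis of nest1, either way round below 0.12 rad and linear speed of each of valve, block, gear, carton below 0.02 m/s and horizontal distance between block_mid and nest2 below 0.005 m and z of block_mid in the frame of nest2 between 0.008 and 0.016 m and angle between the y axis of block_mid and the y axis of nest2, either way round below 0.12 rad and horizontal distance between gear_mid and nest3 below 0.005 m and z of gear_mid in the frame of nest3 between 0.003 and 0.011 m and horizontal distance between carton_mid and nest4 below 0.005 m and z of carton_mid in the frame of nest4 between 0.016 and 0.024 m and angle between the y axis of carton_mid and the y axis of nest4, either way round below 0.12 rad and horizontal distance between blank and opening below 0.006 m and value of joint index_knob below 0.002 m); the robot touches nothing.
It fails at once if another thing on the bench is moved more than 5 cm (distance of any of nut, flange, driver, wrench, tape, pen from where it was at the start of the episode above 0.05 m).
Of valve, block, gear, carton only 3 to 4 are there at a start; the rules pass over those that are not, and their reading is None.
At some moment in a run one of valve, block, gear, carton may be knocked a few centimetres aside while the robot is not near it.
Once in a run the grip may slacken for a moment while it holds something.
It also fails if it takes over 192 s, if anything falls off the work surface, if the arm or the gripper's body presses on something with over 40 N, if the wrist force passes 120 N, or if a joint passes its speed limit or range.

### The arm

A 6-joint arm with a two-finger parallel gripper is mounted at the origin on a cart in front of the work surface, level with it; the furniture and walls round the work are solid. World frame = base frame: x ahead of the robot, y to its left, z up, the work surface at z = 0. Lengths are in m, angles in rad, forces in N, time in s.
With the tool pointing down it reaches from about 0.25 to 0.725 m from the base axis. Payload 4 kg.
Tool frame: the origin (TCP) lies at the very end of the fingers, on their centre line; the grasp point (between the pads) lies 19 mm behind it (arm.grasp_offset is the distance from the TCP to the grasp point, in m); z points along the fingers, y is the direction in which the jaws open and shut (so a half turn about z gives the same grasp; the last joint's range is limited). The gripper opens to 85 mm and grips with 20 to 120 N. Pads are 22 mm wide; open, the fingers measure 114 mm over their backs; the gripper's body (76 mm by 85 mm) begins 54 mm behind the grasp point. The pads swing forward as they close: fully open they stand 13 mm farther back than shut.
Start: joints at [1.118, 0.241, 0.005, 1.335, 0, 1.571], TCP at [0.219, 0.45, 0.231] pointing down, gripper open.
Joint ranges: [-2.72, 2.72], [-1.05, 1.87], [-1.09, 1.28], [-1.99, 2.15], [-1.42, 1.44], [-3.14, 3.14]. Speed limits (rad/s): [2.79, 2.79, 3.14, 3.14, 3.14, 3.14].

### API

Orientations are given as a unit quaternion [x, y, z, w].
In Python, from plant import arm gives the robot as it stands.
- The arm moves only by the tool drive_tool, never from a script. Its argument "rows" is a list of rows, each an object with "linear": the shift along the tool's x, y, z in mm, a list of three; "turn": the turn about the tool's z in rad; "gripper": the closure, from 0 (fully open) to 1 (shut). A call has exactly 8 rows; each row shifts and turns the pose as measured when the row begins, along the tool's axes as they then stand; what a row does not reach is not made up. A row lasts 1/8 s, in which the tool goes at most 62.5 mm and 10.7 degrees, less where a joint would pass 70% of its speed; a pose out of reach is approached as far as the arm can. A call is refused whole if a number of a shift passes 62.5 or a number of a turn 0.188, either way. A call with a gripper value outside its range is refused whole. The fingers move at their own pace and stop on an object; the grip force is fixed at half the most. Time passes only in rows, so rows that do not move let the fingers close, or fill a call up. It gives the time, the measured TCP pose, the force and the opening at its end, in the units of the state.
- arm.get_obs(): the state, without advancing time (a new reading comes with each control period).
- arm.grab_frame(name): name is "scene" or "top" or "wrist"; returns a dict with "image" (400x640x3 uint8, blue, green, red), "camera_matrix" (3x3 intrinsics, pixels), "D" ([k1, k2, p1, p2, k3] as OpenCV has them; the pictures are not rectified), "R" (3x3) and "t" (3): a world point X has camera coordinates R X + t; the wrist camera has in their place "tool_from_camera" (4x4, takes a point from camera to tool coordinates, whose origin is the TCP and whose axes are the flange's). Camera axes: x right, y down, z forward; pixel columns grow to the right and rows downward; lengths in m; the calibration is good to about 2 mm. A picture is of the moment at which its call begins: read the wrist's pose just before it. There is no depth.
- arm.job_done(): hands the job in, once; it reports no verdict.
Trained networks look in a picture, given as the dict that the camera call returned (one of the last four; its "shot" number tells which), for a name from the list of things; names that differ only in an ending like _2 or _b are one class to them, and where a whole thing is asked for, a point or a joint stands for the part that bears it (a point fixed in the world has none). Each returns a list of dicts, best first, with "conf" (0 to 1); they miss things now and then, are a little off and sometimes report something else, mostly with a low value. They report only what shows in the picture. A call takes as long as a camera call.
- arm.outline_of(picture, name): "pixels" (400x640 bool, what is visible of it) and "centre" ([column, row] as shares, 0 to 1, of the picture: columns of its width, rows of its height, amid what is visible of it).
- arm.pinpoint(picture, name): "centre" ([column, row] as shares, 0 to 1, of the picture: columns of its width, rows of its height: a listed point, or the origin of a listed thing).
The state is a dict: "clock": time; "joints": joint angles; "joint_vel": joint speeds; "tau": joint torques, N m; "ee_pos": TCP position; "tool_rot": TCP orientation; "wrist_force": force on the tool from outside, world axes, zero at the start; "moment": the same for the moment, N m; "grip_width": finger opening in m.
Only numpy, scipy, OpenCV 4.12 (cv2) and the standard library are available. Lean on these libraries where they do the work, as an engineer would, in place of code of your own. Each camera call takes 0.05 s, during which the arm holds its last target. There are 200 camera calls.

## Working session

There is one attempt and no reset: what is moved stays moved. The work goes in short steps, Python scripts to look and compute and a tool call to move; the robot and the scene stay as the last step left them, time stands still between calls to the robot, and variables do not carry over. Pictures are saved under pics/ and viewed, about 12 in all and at most 16, crops included, and the job is handed in when it is done.

Besides the shell and the picture viewer there is one more tool, called after "Emit:" by a JSON object that holds its "method" and its "body", one argument or row to a line. drive_tool: Moves the arm, as the interface text tells. Its arguments: {"type":"object","properties":{"rows":{"type":"array","items":{"type":"object","properties":{"linear":{"type":"array","items":{"type":"number"}},"turn":{"type":"number"},"gripper":{"type":"number"}}}}},"required":["rows"]}

```bash
ls; mkdir -p pics; cat > h.py <<'E'
import numpy as np, cv2, json
from plant import arm
from scipy.spatial.transform import Rotation as Ro
def shot(n):
    o=arm.get_obs(); f=arm.grab_frame(n)
    if n=="wrist":
        T=np.eye(4); T[:3,:3]=Ro.from_quat(o["tool_rot"]).as_matrix(); T[:3,3]=o["ee_pos"]
        W=T@np.array(f["tool_from_camera"]); f["C"]=W
    else:
        W=np.eye(4); R=np.array(f["R"]); W[:3,:3]=R.T; W[:3,3]=-R.T@np.array(f["t"]); f["C"]=W
    return f
def ray(f,px,z):
    u=cv2.undistortPoints(np.array(px,float).reshape(-1,1,2),np.array(f["camera_matrix"]),np.array(f["D"]))[:,0]
    d=np.c_[u,np.ones(len(u))]@f["C"][:3,:3].T; c=f["C"][:3,3]
    return c+d*((z-c[2])/d[:,2])[:,None]
def pin(f,name,z,top=1):
    r=arm.pinpoint(f,name)[:top]
    return [(round(x["conf"],2),np.round(np.array(x["centre"])*[640,400]).tolist(),np.round(ray(f,[np.array(x["centre"])*[640,400]],z)[0],4).tolist()) for x in r]
def proj(f,X):
    W=np.linalg.inv(f["C"]); rv=cv2.Rodrigues(W[:3,:3])[0]
    return cv2.projectPoints(np.array(X,float).reshape(-1,1,3),rv,W[:3,3],np.array(f["camera_matrix"]),np.array(f["D"]))[0][:,0]
def poly(f,name,z):
    "outline -> min area rect in world at height z"
    r=arm.outline_of(f,name)
    if not r: return None
    m=r[0]["pixels"].astype(np.uint8); c=max(cv2.findContours(m,0,1)[0],key=cv2.contourArea)[:,0]
    w=ray(f,c,z)[:,:2]; q=cv2.minAreaRect((w*1000).astype(np.float32))
    return round(r[0]["conf"],2),len(c),np.round(q[0],1).tolist(),np.round(q[1],1).tolist(),round(q[2],1)
def state():
    o=arm.get_obs(); R=Ro.from_quat(o["tool_rot"]).as_matrix()
    print("t",round(o["clock"],2),"p",np.round(np.array(o["ee_pos"])*1000,1),"x",np.round(R[:,0],3),"y",np.round(R[:,1],3),"z",np.round(R[:,2],3),"F",np.round(o["wrist_force"],1),"w",round(o["grip_width"]*1000,1),"j6",round(o["joints"][5],2))
E
python3 - <<'E'
from h import *
state()
Z=dict(knob_grip=.138,opening=.036,nest1=.036,nest2=.036,nest3=.036,nest4=.036,blank=.036,valve_mid=.013,block_mid=.012,gear_mid=.007,carton_mid=.02,nut=0,flange=0,driver=0,wrench=0,tape=0,pen=0)
ims=[]
for n in("top","scene"):
    f=shot(n); cv2.imwrite(f"pics/{n}0.png",f["image"]); print(n,np.round(f["C"][:3,3],3))
    for k,z in Z.items(): print(k,pin(f,k,z,2))
E
```

```text
pics
t 0.0 p [218.4 449.1 230.4] x [-0.899  0.437  0.   ] y [ 0.437  0.899 -0.002] z [-0.001 -0.002 -1.   ] F [-0.2 -0.5  0.2] w 85.0 j6 1.57
top [0.36  0.147 1.216]
knob_grip [(0.46, [376.0, 192.0], [0.5992, 0.0009, 0.138])]
opening [(0.55, [381.0, 231.0], [0.5058, -0.025, 0.036])]
nest1 [(0.75, [403.0, 199.0], [0.6044, -0.0938, 0.036]), (0.3, [441.0, 256.0], [0.4348, -0.2016, 0.036])]
nest2 [(0.75, [403.0, 199.0], [0.6044, -0.0938, 0.036]), (0.3, [441.0, 256.0], [0.4348, -0.2016, 0.036])]
nest3 [(0.75, [403.0, 199.0], [0.6044, -0.0938, 0.036]), (0.3, [441.0, 256.0], [0.4348, -0.2016, 0.036])]
nest4 [(0.75, [403.0, 199.0], [0.6044, -0.0938, 0.036]), (0.3, [441.0, 256.0], [0.4348, -0.2016, 0.036])]
blank [(0.79, [378.0, 232.0], [0.5016, -0.0174, 0.036])]
valve_mid [(0.64, [282.0, 255.0], [0.4315, 0.2666, 0.013]), (0.19, [248.0, 173.0], [0.6823, 0.3805, 0.013])]
block_mid [(0.48, [234.0, 247.0], [0.4507, 0.411, 0.012]), (0.15, [236.0, 213.0], [0.5549, 0.4118, 0.012])]
gear_mid [(0.76, [236.0, 211.0], [0.5614, 0.4123, 0.007])]
carton_mid []
nut [(0.6, [260.0, 227.0], [0.516, 0.3389, 0.
[... 853 characters left out ...]
_mid [(0.59, [262.0, 235.0], [0.4545, 0.2542, 0.013]), (0.39, [227.0, 212.0], [0.4484, 0.4879, 0.013])]
block_mid [(0.69, [237.0, 220.0], [0.4491, 0.4112, 0.012]), (0.39, [255.0, 208.0], [0.5481, 0.4614, 0.012])]
gear_mid [(0.45, [261.0, 213.0], [0.5513, 0.4226, 0.007])]
carton_mid [(0.32, [254.0, 204.0], [0.5574, 0.4798, 0.02])]
nut [(0.57, [263.0, 226.0], [0.5073, 0.3372, 0.0])]
flange [(0.49, [233.0, 222.0], [0.4417, 0.4282, 0.0])]
driver [(0.5, [356.0, 315.0], [0.4285, -0.2096, 0.0])]
wrench [(0.49, [290.0, 210.0], [0.6629, 0.3954, 0.0])]
tape [(0.52, [229.0, 213.0], [0.4648, 0.5061, 0.0])]
pen [(0.69, [253.0, 206.0], [0.5705, 0.5109, 0.0]), (0.34, [227.0, 212.0], [0.4604, 0.5154, 0.0])]
```

View pics/top0.png

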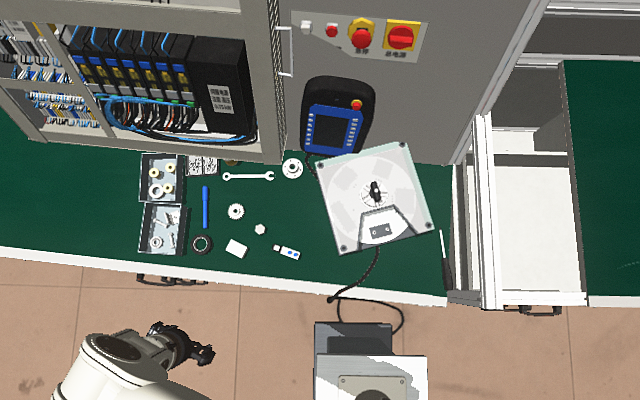

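View pics/scene0.png

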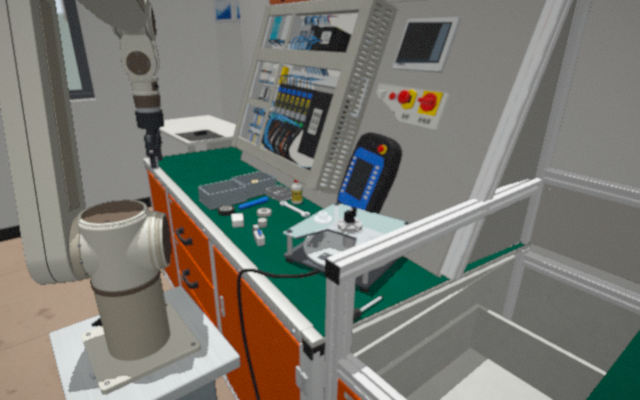

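Top view: magazine centred near px (376,192) with the blank in the opening (380,231). Valve (285,252), white block (236,247), gear (236,211), nut (260,229), tape, pen, spanner and flange lie to its left. No carton is obvious. Moving above the parts for a closer look.

Emit:
{"method": "drive_tool", "body": {
  "rows": [
    {"linear":[-30,1,-10],"turn":0,"gripper":0},
    {"linear":[-30,1,-10],"turn":0,"gripper":0},
    {"linear":[-30,1,-10],"turn":0,"gripper":0},
    {"linear":[-30,1,-10],"turn":0,"gripper":0},
    {"linear":[-30,1,-10],"turn":0,"gripper":0},
    {"linear":[-30,1,-10],"turn":0,"gripper":0},
    {"linear":[-30,1,-10],"turn":0,"gripper":0},
    {"linear":[0,0,0],"turn":0,"gripper":0}
  ]
}}

```text
clock: 2.8
ee_pos: [0.4162, 0.362, 0.3029]
tool_rot: [0.223, 0.975, -0.0, 0.0]
wrist_force: [-0.3, 0.3, 0.2]
grip_width: 0.0853
```

```bash
python3 - <<'E'
from h import *
state()
f=shot("wrist"); cv2.imwrite("pics/w1.png",f["image"]); print(np.round(f["C"],3))
for k,z in dict(valve_mid=.013,block_mid=.012,gear_mid=.007,carton_mid=.02,nut=0,knob_grip=.138,opening=.036,blank=.036).items(): print(k,pin(f,k,z,2))
for k,z in dict(valve_mid=.026,block_mid=.024,gear_mid=.014).items(): print(k,poly(f,k,z))
E
```

```text
t 2.8 p [416.2 362.  302.9] x [-0.9    0.435 -0.   ] y [ 0.435  0.9   -0.   ] z [-0. -0. -1.] F [-0.3  0.3  0.2] w 85.3 j6 1.17
[[ 0.434  0.856  0.279  0.344]
 [ 0.901 -0.413 -0.135  0.396]
 [-0.     0.31  -0.951  0.447]
 [ 0.     0.     0.     1.   ]]
valve_mid [(0.73, [265.0, 209.0], [0.4387, 0.2532, 0.013])]
block_mid [(0.87, [356.0, 172.0], [0.446, 0.4043, 0.012])]
gear_mid [(0.94, [391.0, 232.0], [0.5615, 0.4144, 0.007]), (0.37, [427.0, 143.0], [0.4536, 0.5144, 0.007])]
carton_mid [(0.51, [332.0, 332.0], [0.6875, 0.2503, 0.02])]
nut [(0.83, [331.0, 218.0], [0.5008, 0.3375, 0.0])]
knob_grip [(0.73, [356.0, 171.0], [0.4155, 0.4023, 0.138]), (0.28, [388.0, 231.0], [0.4945, 0.4072, 0.138])]
opening [(0.78, [136.0, 316.0], [0.5038, -0.0192, 0.036])]
blank [(0.78, [137.0, 318.0], [0.5085, -0.0209, 0.036])]
valve_mid (0.73, 134, [439.2, 259.7], [86.9, 28.6], 71.5)
block_mid (0.79, 119, [443.8, 404.9], [55.5, 39.6], 64.2)
gear_mid (0.72, 86, [557.1, 413.4], [52.1, 48.2], 19.7)
```

View pics/w1.png

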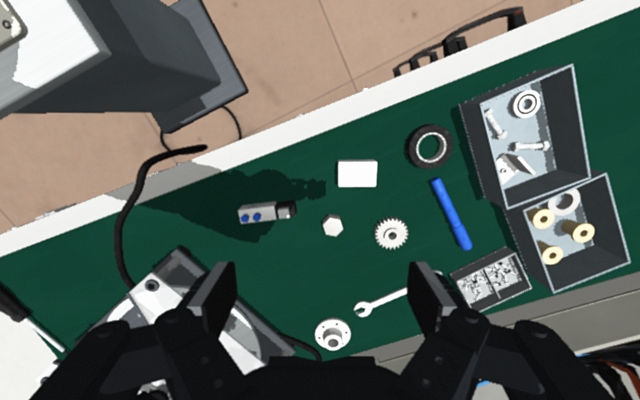

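The wrist view shows valve (267,212), block (357,173), gear (391,234), nut (333,225), and no carton (the 0.51 hit is the flange). On to the magazine.

Emit:
{"method": "drive_tool", "body": {
  "rows": [
    {"linear":[-46,-36,6],"turn":0,"gripper":0},
    {"linear":[-46,-36,6],"turn":0,"gripper":0},
    {"linear":[-46,-36,6],"turn":0,"gripper":0},
    {"linear":[-46,-36,6],"turn":0,"gripper":0},
    {"linear":[-46,-36,6],"turn":0,"gripper":0},
    {"linear":[-46,-36,6],"turn":0,"gripper":0.3},
    {"linear":[-38,-32,6],"turn":0,"gripper":0.3},
    {"linear":[0,0,0],"turn":-0.15,"gripper":0.3}
  ]
}}

```text
clock: 4.4
ee_pos: [0.5971, -0.0046, 0.2585]
tool_rot: [0.143, 0.99, 0.001, 0.001]
wrist_force: [-0.5, 0.5, 0.3]
grip_width: 0.0602
```

Emit:
{"method": "drive_tool", "body": {
  "rows": [
    {"linear":[0,0,0],"turn":-0.16,"gripper":0.4},
    {"linear":[0,0,0],"turn":-0.16,"gripper":0.4},
    {"linear":[0,0,0],"turn":-0.16,"gripper":0.4},
    {"linear":[0,0,0],"turn":0,"gripper":0.4},
    {"linear":[0,0,0],"turn":0,"gripper":0.4},
    {"linear":[0,0,0],"turn":0,"gripper":0.4},
    {"linear":[0,0,0],"turn":0,"gripper":0.4},
    {"linear":[0,0,0],"turn":0,"gripper":0.4}
  ]
}}

```text
clock: 5.4
ee_pos: [0.5972, -0.0062, 0.2575]
tool_rot: [-0.1, 0.995, 0.001, 0.0]
wrist_force: [0.2, -0.3, -0.3]
grip_width: 0.0511
```

```bash
python3 - <<'E'
from h import *
state()
f=shot("wrist"); cv2.imwrite("pics/w2.png",f["image"]); print(np.round(f["C"],3))
for k,z in dict(knob_grip=.138,opening=.036,blank=.036,nest1=.036,valve_mid=.013).items(): print(k,pin(f,k,z,3))
print(poly(f,"knob_grip",.152), poly(f,"blank",.04))
E
```

```text
t 5.4 p [597.2  -6.2 257.5] x [-0.98  -0.199 -0.   ] y [-0.199  0.98   0.001] z [ 0.     0.001 -1.   ] F [ 0.2 -0.3 -0.3] w 51.1 j6 -0.21
[[-0.2    0.932  0.304  0.519]
 [ 0.98   0.19   0.063 -0.023]
 [ 0.001  0.31  -0.951  0.401]
 [ 0.     0.     0.     1.   ]]
knob_grip [(0.73, [332.0, 207.0], [0.6027, 0.004, 0.138])]
opening [(0.92, [321.0, 96.0], [0.5045, -0.0257, 0.036])]
blank [(0.74, [326.0, 99.0], [0.5068, -0.0201, 0.036])]
nest1 []
valve_mid [(0.76, [557.0, 91.0], [0.4421, 0.253, 0.013])]
(0.86, 178, [590.5, 0.6], [75.1, 26.6], 11.2) (0.73, 344, [520.0, -20.1], [95.7, 161.0], 16.1)
```

View pics/w2.png

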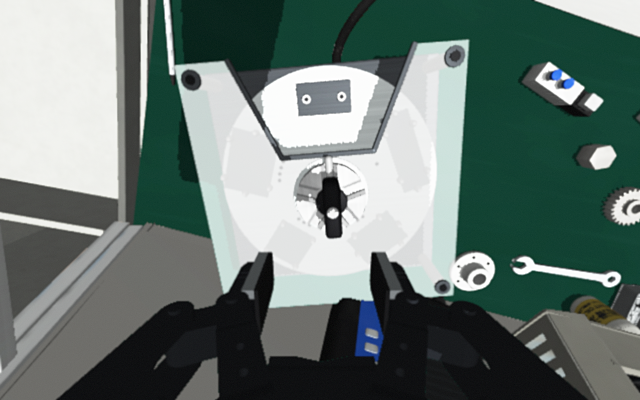

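Close view: knob bar runs from (330,178) to (334,237), blank screws are at (307,99) and (341,97), guard corner caps at (190,79), (455,56) and (443,287). Cross-checking the axis and yaw from these.

```bash
python3 - <<'E'
from h import *
f=shot("wrist")
for z in(.092,.097):
    w=ray(f,[[190,79],[455,56],[443,287]],z); print(np.round(w,4), "mid",np.round((w[0]+w[2])/2,4), "front yaw",np.arctan2(*(w[1]-w[0])[[1,0]]), "side",np.arctan2(*(w[2]-w[1])[[1,0]]))
s=ray(f,[[306.5,99],[341,97]],.043); print("blank",np.round(s,4),s.mean(0),np.arctan2(*(s[1]-s[0])[[1,0]]))
c=ray(f,[[331,193]],.110);print("collar",c)
m=arm.outline_of(f,"knob_grip")[0]["pixels"]; ys,xs=np.where(m&(f["image"].max(2)<60)); print(len(xs),xs.min(),xs.max(),ys.min(),ys.max())
for y in range(ys.min(),ys.max(),6):
    q=xs[ys==y]; print(y,q.min(),q.max(),end="; ")
ft=shot("top"); print(pin(ft,"knob_grip",.138),pin(ft,"blank",.036),pin(ft,"opening",.036))
E
```

```text
[[ 0.5176 -0.1516  0.092 ]
 [ 0.448   0.0906  0.092 ]
 [ 0.6891  0.1611  0.092 ]] mid [0.6033 0.0048 0.092 ] front yaw 1.8506806438049006 side 0.2846387435964555
[[ 0.5176 -0.1495  0.097 ]
 [ 0.4491  0.0887  0.097 ]
 [ 0.6863  0.1581  0.097 ]] mid [0.602  0.0043 0.097 ] front yaw 1.8506806438049006 side 0.2846387435964554
blank [[ 0.5116 -0.0415  0.043 ]
 [ 0.5017 -0.0036  0.043 ]] [ 0.50662487 -0.02255086  0.043     ] 1.8262167597408039
collar [[0.59651314 0.00302096 0.11      ]]
1048 316 346 177 237
177 327 335; 183 323 337; 189 322 339; 195 318 344; 201 316 346; 207 317 344; 213 322 340; 219 325 340; 225 326 340; 231 326 341; [(0.73, [377.0, 192.0], [0.6017, -0.001, 0.138])] [(0.82, [379.0, 230.0], [0.5078, -0.0207, 0.036])] [(0.66, [382.0, 229.0], [0.5118, -0.0286, 0.036])]
```

Emit:
{"method": "drive_tool", "body": {
  "rows": [
    {"linear":[-7,9,20],"turn":-0.075,"gripper":0.4},
    {"linear":[0,0,40],"turn":0,"gripper":0.4},
    {"linear":[0,0,40],"turn":0,"gripper":0.4},
    {"linear":[0,0,25],"turn":0,"gripper":0.4},
    {"linear":[0,0,10],"turn":0,"gripper":0.4},
    {"linear":[0,0,0],"turn":0,"gripper":1},
    {"linear":[0,0,0],"turn":0,"gripper":1},
    {"linear":[0,0,0],"turn":0,"gripper":1}
  ]
}}

```text
clock: 7.1
ee_pos: [0.6051, 0.0054, 0.1227]
tool_rot: [-0.139, 0.99, 0.001, 0.004]
wrist_force: [0.2, 1.0, -7.4]
grip_width: 0.0151
```

```bash
python3 - <<'E'
from h import *
state()
E
```

```text
t 7.1 p [605.1   5.4 122.7] x [-0.961 -0.275 -0.008] y [-0.275  0.961  0.001] z [ 0.007  0.003 -1.   ] F [ 0.2  1.  -7.4] w 15.1 j6 -0.27
```

Emit:
{"method": "drive_tool", "body": {
  "rows": [
    {"linear":[0,0,-7],"turn":0,"gripper":1},
    {"linear":[0,0,-6],"turn":0,"gripper":1},
    {"linear":[0,0,0],"turn":0,"gripper":1},
    {"linear":[0,0,0],"turn":-0.1,"gripper":1},
    {"linear":[0,0,0],"turn":-0.15,"gripper":1},
    {"linear":[0,0,0],"turn":-0.15,"gripper":1},
    {"linear":[0,0,0],"turn":-0.15,"gripper":1},
    {"linear":[0,0,0],"turn":0,"gripper":1}
  ]
}}

```text
clock: 8.1
ee_pos: [0.6043, 0.0064, 0.132]
tool_rot: [-0.41, 0.912, 0.002, 0.002]
wrist_force: [1.7, 1.0, -9.7]
grip_width: 0.015
```

```bash
python3 - <<'E'
from h import *
state()
f=shot("wrist"); cv2.imwrite("pics/w3.png",f["image"])
E
```

```text
t 8.1 p [604.3   6.4 132. ] x [-0.664 -0.748 -0.006] y [-0.748  0.664  0.002] z [ 0.003  0.005 -1.   ] F [ 1.7  1.  -9.7] w 15.0 j6 -0.84
```

View pics/w3.png

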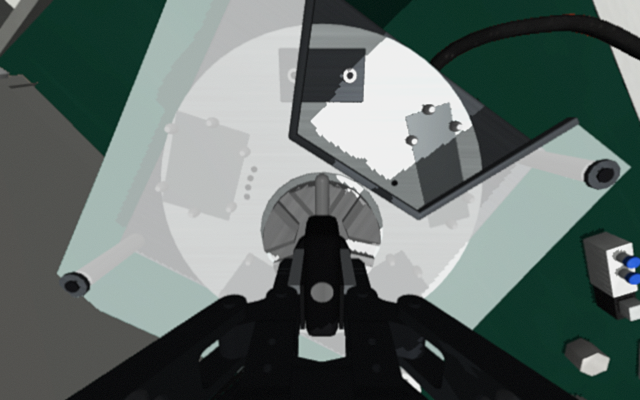

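The rotor is turning with the knob and nest 1 (one dot at (394,183)) is coming round. Finishing the notch.

Emit:
{"method": "drive_tool", "body": {
  "rows": [
    {"linear":[0,0,-3],"turn":-0.14,"gripper":1},
    {"linear":[0,0,0],"turn":-0.14,"gripper":1},
    {"linear":[0,0,0],"turn":-0.14,"gripper":1},
    {"linear":[0,0,0],"turn":-0.14,"gripper":1},
    {"linear":[0,0,0],"turn":-0.13,"gripper":1},
    {"linear":[0,0,0],"turn":0,"gripper":1},
    {"linear":[0,0,0],"turn":0,"gripper":1},
    {"linear":[0,0,0],"turn":0,"gripper":1}
  ]
}}

```text
clock: 9.15
ee_pos: [0.603, 0.007, 0.1329]
tool_rot: [-0.694, 0.72, 0.003, 0.002]
wrist_force: [0.8, 2.0, -9.7]
grip_width: 0.0152
```

```bash
python3 - <<'E'
from h import *
state(); y=Ro.from_quat(arm.get_obs()["tool_rot"]).as_matrix()[:,1]; print(np.arctan2(y[1],y[0])-1.8495-1.2566)
E
```

```text
t 9.15 p [603.    7.  132.9] x [-0.036 -0.999 -0.008] y [-0.999  0.036  0.002] z [-0.002  0.008 -1.   ] F [ 0.8  2.  -9.7] w 15.2 j6 -1.53
-0.0008015731739010601
```

Emit:
{"method": "drive_tool", "body": {
  "rows": [
    {"linear":[0,0,5],"turn":0,"gripper":1},
    {"linear":[0,0,5],"turn":0,"gripper":1},
    {"linear":[0,0,0],"turn":0,"gripper":0.4},
    {"linear":[0,0,0],"turn":0,"gripper":0.4},
    {"linear":[0,0,-30],"turn":0,"gripper":0.4},
    {"linear":[0,0,-50],"turn":0,"gripper":0.4},
    {"linear":[0,0,-50],"turn":0,"gripper":0.4},
    {"linear":[0,0,0],"turn":0,"gripper":0.4}
  ]
}}

```text
clock: 10.15
ee_pos: [0.605, 0.0045, 0.264]
tool_rot: [-0.693, 0.721, -0.002, 0.006]
wrist_force: [0.4, 0.4, -0.3]
grip_width: 0.0511
```

```bash
python3 - <<'E'
from h import *
state()
f=shot("wrist"); cv2.imwrite("pics/w4.png",f["image"])
for k,z in dict(knob_grip=.138,opening=.036,blank=.036,nest1=.036,valve_mid=.013).items(): print(k,pin(f,k,z,4))
# predicted
ax=np.array([602.5,4])/1000; a=.275
for i in range(5):
    t=np.pi+a+1.2566-1.2566*i; print("pred",i,np.round(ax+.1*np.array([np.cos(t),np.sin(t)]),4))
E
```

```text
t 10.15 p [605.    4.5 264. ] x [-0.04  -0.999 -0.005] y [-0.999  0.04  -0.01 ] z [ 0.011  0.005 -1.   ] F [ 0.4  0.4 -0.3] w 51.1 j6 -1.53
knob_grip [(0.62, [324.0, 195.0], [0.6038, 0.0016, 0.138])]
opening [(0.62, [405.0, 149.0], [0.5025, -0.0238, 0.036])]
blank []
nest1 [(0.95, [403.0, 150.0], [0.5049, -0.0222, 0.036]), (0.7, [423.0, 391.0], [0.454, 0.3728, 0.036])]
valve_mid [(0.71, [401.0, 150.0], [0.5011, -0.0194, 0.013])]
pred 0 [ 0.5986 -0.0959]
pred 1 [ 0.5063 -0.0232]
pred 2 [0.5469 0.0871]
pred 3 [0.6644 0.0825]
pred 4 [ 0.6963 -0.0306]
```

View pics/w4.png

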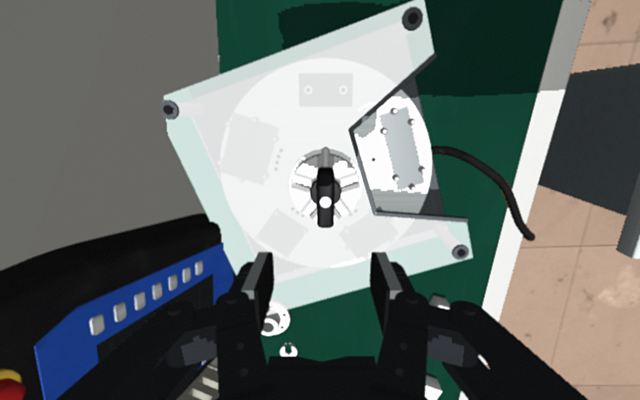

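Nest 1 (one dot) stands in the opening, agreeing with prediction to ~2 mm. Now to the valve.

Emit:
{"method": "drive_tool", "body": {
  "rows": [
    {"linear":[-48,35,0],"turn":0,"gripper":0.3},
    {"linear":[-48,35,0],"turn":0,"gripper":0.3},
    {"linear":[-48,35,0],"turn":0,"gripper":0.3},
    {"linear":[-48,35,0],"turn":0,"gripper":0.3},
    {"linear":[-48,35,0],"turn":0,"gripper":0.3},
    {"linear":[0,0,40],"turn":0.14,"gripper":0.3},
    {"linear":[0,0,40],"turn":0.14,"gripper":0.3},
    {"linear":[0,0,0],"turn":0,"gripper":0.3}
  ]
}}

```text
clock: 11.45
ee_pos: [0.4258, 0.2579, 0.166]
tool_rot: [-0.583, 0.813, 0.006, -0.008]
wrist_force: [-0.2, 0.2, 0.7]
grip_width: 0.0597
```

```bash
cat >> h.py <<'E'
def toward(xy,yaw_y=None):
    "tool-frame shift to put the TCP over xy (m), and turn about tool z for tool-y yaw (mod pi)"
    o=arm.get_obs(); R=Ro.from_quat(o["tool_rot"]).as_matrix(); d=np.r_[xy,0]-np.r_[o["ee_pos"][:2],0]
    print("shift mm",np.round(R.T@d*1000,1),end=" ")
    if yaw_y is not None:
        e=yaw_y-np.arctan2(R[1,1],R[0,1]); e=(e+np.pi/2)%np.pi-np.pi/2; print("turn",round(-e,3),end="")
    print()
E
python3 - <<'E'
from h import *
state()
f=shot("wrist"); cv2.imwrite("pics/w5.png",f["image"])
p=pin(f,"valve_mid",.013,2); print(p)
for z in(0,.013,.026): print(poly(f,"valve_mid",z))
toward(p[0][2][:2],np.radians(-18.5))
E
```

```text
t 11.45 p [425.8 257.9 166. ] x [-0.321 -0.947  0.007] y [-0.947  0.321  0.019] z [-0.02 -0.   -1.  ] F [-0.2  0.2  0.7] w 59.7 j6 -0.71
[(0.94, [300.0, 198.0], [0.4463, 0.258, 0.013]), (0.37, [86.0, 255.0], [0.6866, 0.2437, 0.013])]
(0.81, 202, [444.9, 261.2], [97.2, 26.7], 72.8)
(0.81, 202, [443.1, 257.9], [93.2, 25.6], 72.8)
(0.81, 202, [441.4, 254.6], [89.1, 24.5], 72.8)
shift mm [ -3.7 -15.8  -0.2] turn -0.006
```

View pics/w5.png

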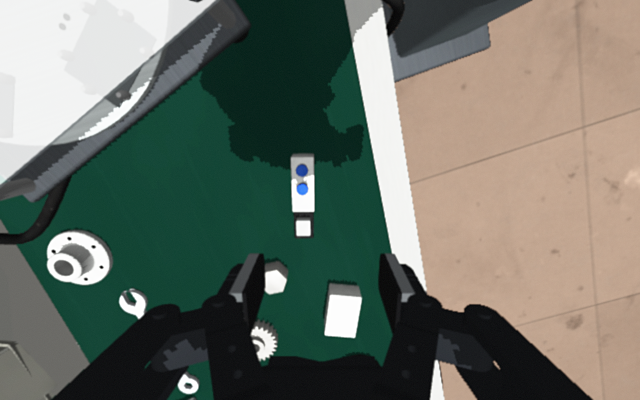

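Valve body spans (302,155)–(303,236) and is clear of the nut and block. Descend and grip.

Emit:
{"method": "drive_tool", "body": {
  "rows": [
    {"linear":[-5,-21,20],"turn":0,"gripper":0.3},
    {"linear":[0,0,45],"turn":0,"gripper":0.3},
    {"linear":[0,0,45],"turn":0,"gripper":0.3},
    {"linear":[0,0,35],"turn":0,"gripper":0.3},
    {"linear":[0,0,16],"turn":0,"gripper":0.3},
    {"linear":[0,0,0],"turn":0,"gripper":0.3},
    {"linear":[0,0,0],"turn":0,"gripper":1},
    {"linear":[0,0,0],"turn":0,"gripper":1}
  ]
}}

```text
clock: 12.7
ee_pos: [0.4639, 0.263, 0.0188]
tool_rot: [-0.582, 0.813, 0.005, 0.011]
wrist_force: [-2.0, 1.0, 0.4]
grip_width: 0.0246
```

```bash
python3 - <<'E'
from h import *
state()
E
```

```text
t 12.7 p [463.9 263.   18.8] x [-0.322 -0.946 -0.023] y [-0.947  0.323 -0.005] z [ 0.012  0.02  -1.   ] F [-2.   1.   0.4] w 24.6 j6 -0.73
```

```bash
python3 - <<'E'
from h import *
f=shot("wrist"); cv2.imwrite("pics/w6.png",f["image"]); state()
print(pin(f,"valve_mid",.013))
E
```

```text
t 12.75 p [464.3 263.1  19.2] x [-0.322 -0.946 -0.023] y [-0.946  0.323 -0.006] z [ 0.013  0.02  -1.   ] F [-0.1  0.8  1.8] w 19.8 j6 -0.73
[(0.92, [320.0, 239.0], [0.4604, 0.2511, 0.013])]
```

View pics/w6.png

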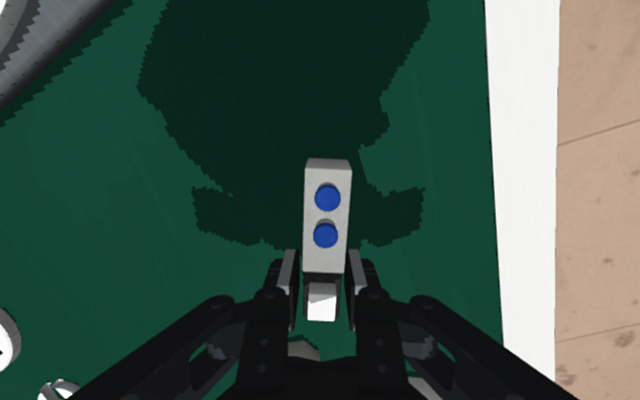

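The jaws sit about 13 mm too far toward the coil end (arm hadn't settled when measured). Re-open, shift and lower; from now on I'll end with settling rows.

Emit:
{"method": "drive_tool", "body": {
  "rows": [
    {"linear":[0,0,0],"turn":0,"gripper":0.45},
    {"linear":[0,0,0],"turn":0,"gripper":0.45},
    {"linear":[13,0,0],"turn":0,"gripper":0.45},
    {"linear":[0,0,0],"turn":0,"gripper":0.45},
    {"linear":[0,0,8],"turn":0,"gripper":0.45},
    {"linear":[0,0,6],"turn":0,"gripper":0.45},
    {"linear":[0,0,0],"turn":0,"gripper":0.45},
    {"linear":[0,0,0],"turn":0,"gripper":0.45}
  ]
}}

```text
clock: 13.8
ee_pos: [0.461, 0.25, 0.0042]
tool_rot: [-0.582, 0.813, 0.004, 0.012]
wrist_force: [-0.0, 0.1, 0.3]
grip_width: 0.0471
```

```bash
python3 - <<'E'
from h import *
state()
f=shot("wrist"); p=pin(f,"valve_mid",.013); print(p,poly(f,"valve_mid",.026)); toward(p[0][2][:2])
E
```

```text
t 13.8 p [461.  250.    4.2] x [-0.323 -0.946 -0.024] y [-0.946  0.323 -0.008] z [ 0.016  0.02  -1.   ] F [-0.   0.1  0.3] w 47.1 j6 -0.75
[(0.94, [320.0, 274.0], [0.4618, 0.2504, 0.013])] (0.58, 403, [458.7, 248.6], [92.9, 22.3], 69.0)
shift mm [-0.6 -0.5  0. ]
```

Emit:
{"method": "drive_tool", "body": {
  "rows": [
    {"linear":[0,0,0],"turn":0,"gripper":1},
    {"linear":[0,0,0],"turn":0,"gripper":1},
    {"linear":[0,0,0],"turn":0,"gripper":1},
    {"linear":[0,0,0],"turn":0,"gripper":1},
    {"linear":[0,0,-30],"turn":0,"gripper":1},
    {"linear":[0,0,-50],"turn":0,"gripper":1},
    {"linear":[0,0,-50],"turn":0,"gripper":1},
    {"linear":[0,0,0],"turn":0,"gripper":1}
  ]
}}

```text
clock: 14.95
ee_pos: [0.4578, 0.2467, 0.1365]
tool_rot: [-0.582, 0.813, 0.004, 0.01]
wrist_force: [0.4, 0.5, -2.0]
grip_width: 0.0211
```

Emit:
{"method": "drive_tool", "body": {
  "rows": [
    {"linear":[40,-21,0],"turn":0,"gripper":1},
    {"linear":[40,-21,0],"turn":0,"gripper":1},
    {"linear":[40,-21,0],"turn":0,"gripper":1},
    {"linear":[40,-21,0],"turn":0,"gripper":1},
    {"linear":[40,-21,0],"turn":0,"gripper":1},
    {"linear":[40,-21,0],"turn":0,"gripper":1},
    {"linear":[0,0,0],"turn":-0.15,"gripper":1},
    {"linear":[0,0,0],"turn":-0.15,"gripper":1}
  ]
}}

```text
clock: 15.95
ee_pos: [0.495, -0.0296, 0.1216]
tool_rot: [-0.701, 0.713, 0.007, 0.005]
wrist_force: [0.8, -0.3, -0.3]
grip_width: 0.0209
```

Emit:
{"method": "drive_tool", "body": {
  "rows": [
    {"linear":[0,0,0],"turn":-0.15,"gripper":1},
    {"linear":[0,0,0],"turn":-0.15,"gripper":1},
    {"linear":[0,0,0],"turn":0,"gripper":1},
    {"linear":[0,0,0],"turn":0,"gripper":1},
    {"linear":[0,0,0],"turn":0,"gripper":1},
    {"linear":[0,0,0],"turn":0,"gripper":1},
    {"linear":[0,0,0],"turn":0,"gripper":1},
    {"linear":[0,0,0],"turn":0,"gripper":1}
  ]
}}

```text
clock: 16.95
ee_pos: [0.4907, -0.0299, 0.1157]
tool_rot: [0.8, -0.6, -0.011, -0.003]
wrist_force: [0.5, 0.6, -1.3]
grip_width: 0.021
```

```bash
python3 - <<'E'
from h import *
state(); o=arm.get_obs(); zb=o["ee_pos"][2]-.004
f=shot("wrist"); cv2.imwrite("pics/w7.png",f["image"])
print(pin(f,"valve_mid",zb+.013),poly(f,"valve_mid",zb+.026),pin(f,"nest1",.036,2),pin(f,"opening",.036))
toward([.506,-.0228],np.radians(15.8))
E
```

```text
t 16.95 p [490.7 -29.9 115.7] x [ 0.281 -0.96  -0.021] y [-0.96  -0.281  0.008] z [-0.014  0.018 -1.   ] F [ 0.5  0.6 -1.3] w 21.0 j6 -1.93
[(0.68, [320.0, 274.0], [0.4905, -0.029, 0.1247])] (0.87, 404, [490.8, -32.0], [21.8, 92.3], 15.9) [(0.86, [299.0, 217.0], [0.506, -0.021, 0.036]), (0.27, [68.0, 290.0], [0.6792, 0.0987, 0.036])] [(0.58, [301.0, 213.0], [0.5049, -0.0254, 0.036])]
shift mm [ -2.5 -16.7  -0.1] turn 0.009
```

View pics/w7.png

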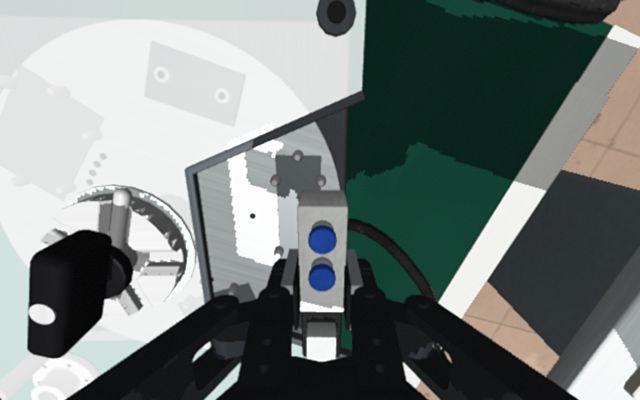

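Valve is held squarely and centred under the TCP; nest 1's far end pins are at (274,182), (297,156) and (321,183).

Emit:
{"method": "drive_tool", "body": {
  "rows": [
    {"linear":[-2,-9,0],"turn":0.009,"gripper":1},
    {"linear":[0,-8,0],"turn":0,"gripper":1},
    {"linear":[0,0,20],"turn":0,"gripper":1},
    {"linear":[0,0,0],"turn":0,"gripper":1},
    {"linear":[0,0,0],"turn":0,"gripper":1},
    {"linear":[0,0,0],"turn":0,"gripper":1},
    {"linear":[0,0,0],"turn":0,"gripper":1},
    {"linear":[0,0,0],"turn":0,"gripper":1}
  ]
}}

```text
clock: 18.2
ee_pos: [0.5107, -0.022, 0.0975]
tool_rot: [0.798, -0.603, -0.009, -0.005]
wrist_force: [-0.6, 0.2, -0.7]
grip_width: 0.0207
```

```bash
python3 - <<'E'
from h import *
state(); o=arm.get_obs(); zb=o["ee_pos"][2]-.004
f=shot("wrist"); cv2.imwrite("pics/w8.png",cv2.resize(f["image"][120:360,180:460],None,fx=2.5,fy=2.5))
print(pin(f,"valve_mid",zb+.013),poly(f,"valve_mid",zb+.026),pin(f,"nest1",.036,2),pin(f,"opening",.036))
toward([.506,-.0228],np.radians(15.8))
E
```

```text
t 18.2 p [510.7 -22.   97.5] x [ 0.272 -0.962 -0.019] y [-0.962 -0.272  0.003] z [-0.008  0.018 -1.   ] F [-0.6  0.2 -0.7] w 20.7 j6 -1.9
[(0.74, [319.0, 275.0], [0.5109, -0.0207, 0.1065])] (0.76, 405, [510.9, -24.3], [22.5, 92.7], 15.1) [] []
shift mm [-0.4  4.5  0. ] turn -0.0
```

View pics/w8.png

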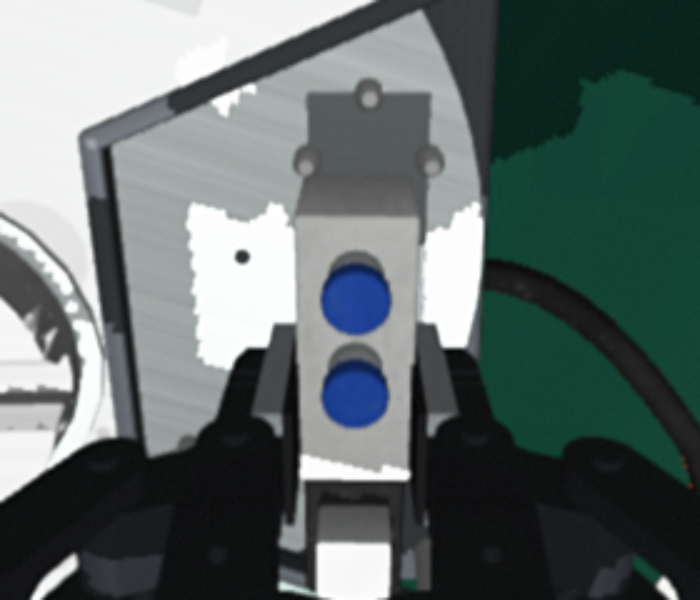

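```bash
python3 - <<'E'
from h import *
f=shot("wrist"); n=np.array([np.cos(.275),np.sin(.275)])
w=ray(f,[[302.4,183.2],[352.4,182.8],[327.6,156.8]],.046)[:,:2]; d=ray(f,[[276.8,222.8]],.036)[0,:2]
print(w,np.linalg.norm(w[1]-w[0]),"side mid",w[:2].mean(0),"centre from dot",d-.037*n)
print("yaw of normal",np.arctan2(*(w[0]-w[1])[::-1]))
u=np.array([-n[1],n[0]]);c=np.array([.506,-.0228])
for q in(w[0],w[1],w[2],d): print("rel nest x(out),y",-(q-c)@n,(q-c)@u)
E
```

```text
[[ 0.53077374 -0.04934098]
 [ 0.49844922 -0.05876628]
 [ 0.51941819 -0.07103855]] 0.03367062086039354 side mid [ 0.51461148 -0.05405363] centre from dot [ 0.50565063 -0.02221674]
yaw of normal 0.2837177015759939
rel nest x(out),y -0.01663574946626692 -0.032270940586347496
rel nest x(out),y 0.017033591946907334 -0.032564467292931075
rel nest x(out),y 0.00018502363750467923 -0.050069660462037424
rel nest x(out),y -0.036822136312281706 0.0006562182586516066
```

Pins confirm the nest centre (506,-22.8) to under 1 mm.

Emit:
{"method": "drive_tool", "body": {
  "rows": [
    {"linear":[-0.5,4.5,0],"turn":0,"gripper":1},
    {"linear":[0,0,0],"turn":0,"gripper":1},
    {"linear":[0,0,12],"turn":0,"gripper":1},
    {"linear":[0,0,12],"turn":0,"gripper":1},
    {"linear":[0,0,8],"turn":0,"gripper":1},
    {"linear":[0,0,0],"turn":0,"gripper":1},
    {"linear":[0,0,0],"turn":0,"gripper":1},
    {"linear":[0,0,0],"turn":0,"gripper":1}
  ]
}}

```text
clock: 19.5
ee_pos: [0.5047, -0.0221, 0.062]
tool_rot: [0.798, -0.603, -0.01, -0.004]
wrist_force: [0.3, -1.0, -1.5]
grip_width: 0.021
```

```bash
python3 - <<'E'
from h import *
state(); toward([.506,-.0228],np.radians(15.8))
o=arm.get_obs(); zb=o["ee_pos"][2]-.004
f=shot("wrist"); print(pin(f,"valve_mid",zb+.013),poly(f,"valve_mid",zb+.026))
E
```

```text
t 19.5 p [504.7 -22.1  62. ] x [ 0.272 -0.962 -0.02 ] y [-0.962 -0.272  0.006] z [-0.011  0.018 -1.   ] F [ 0.3 -1.  -1.5] w 21.0 j6 -1.9
shift mm [ 1.  -1.1 -0. ] turn -0.0
[(0.74, [321.0, 273.0], [0.5047, -0.0223, 0.071])] None
```

Emit:
{"method": "drive_tool", "body": {
  "rows": [
    {"linear":[1.2,-1.3,0],"turn":0,"gripper":1},
    {"linear":[0,0,6],"turn":0,"gripper":1},
    {"linear":[0,0,6],"turn":0,"gripper":1},
    {"linear":[0,0,6],"turn":0,"gripper":1},
    {"linear":[0,0,4],"turn":0,"gripper":1},
    {"linear":[0,0,0],"turn":0,"gripper":1},
    {"linear":[0,0,0],"turn":0,"gripper":1},
    {"linear":[0,0,0],"turn":0,"gripper":1}
  ]
}}

```text
clock: 20.65
ee_pos: [0.5066, -0.0228, 0.0411]
tool_rot: [0.797, -0.603, -0.009, -0.004]
wrist_force: [0.0, -0.8, 0.5]
grip_width: 0.0209
```

```bash
python3 - <<'E'
from h import *
state(); toward([.506,-.0228],np.radians(15.8))
E
```

```text
t 20.65 p [506.6 -22.8  41.1] x [ 0.272 -0.962 -0.019] y [-0.962 -0.272  0.004] z [-0.009  0.018 -1.   ] F [ 0.  -0.8  0.5] w 20.9 j6 -1.9
shift mm [-0.2  0.6  0. ] turn -0.0
```

Emit:
{"method": "drive_tool", "body": {
  "rows": [
    {"linear":[0,0,0],"turn":0,"gripper":0.5},
    {"linear":[0,0,0],"turn":0,"gripper":0.5},
    {"linear":[0,0,0],"turn":0,"gripper":0.5},
    {"linear":[0,0,-30],"turn":0,"gripper":0.5},
    {"linear":[0,0,-55],"turn":0,"gripper":0.5},
    {"linear":[0,0,-60],"turn":0,"gripper":0.5},
    {"linear":[0,0,-40],"turn":0,"gripper":0.5},
    {"linear":[0,0,0],"turn":0,"gripper":0.5}
  ]
}}

```text
clock: 21.65
ee_pos: [0.508, -0.0261, 0.2303]
tool_rot: [0.798, -0.603, -0.01, -0.004]
wrist_force: [-0.1, 0.8, -0.5]
grip_width: 0.0428
```

```bash
python3 - <<'E'
from h import *
state(); f=shot("wrist"); cv2.imwrite("pics/w9.png",f["image"])
print(pin(f,"valve_mid",.049),poly(f,"valve_mid",.062),pin(f,"nest1",.036),pin(f,"knob_grip",.138),pin(f,"block_mid",.012))
toward([.6025,.004],3.106)
E
```

```text
t 21.65 p [508.  -26.1 230.3] x [ 0.272 -0.962 -0.02 ] y [-0.962 -0.272  0.006] z [-0.011  0.018 -1.   ] F [-0.1  0.8 -0.5] w 42.8 j6 -1.91
[(0.76, [316.0, 182.0], [0.5114, -0.0234, 0.049])] (0.58, 180, [505.8, -24.1], [22.8, 86.4], 15.2) [(0.97, [320.0, 181.0], [0.5074, -0.023, 0.036])] [(0.79, [200.0, 211.0], [0.6041, 0.004, 0.138])] []
shift mm [  -2.  -102.2   -1.7] turn 0.311
```

View pics/w9.png

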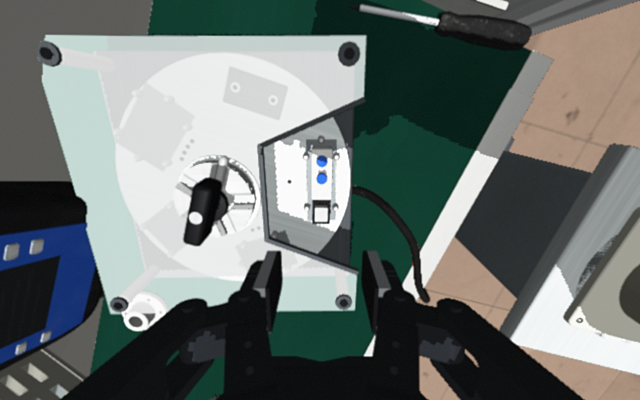

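Valve lies flat between its pins (body (322,150)–(320,222)). Back to the knob.

Emit:
{"method": "drive_tool", "body": {
  "rows": [
    {"linear":[-1,-34,0],"turn":0,"gripper":0.4},
    {"linear":[-1,-34,0],"turn":0,"gripper":0.4},
    {"linear":[0,-34,0],"turn":0,"gripper":0.4},
    {"linear":[0,0,0],"turn":0.155,"gripper":0.4},
    {"linear":[0,0,0],"turn":0.155,"gripper":0.4},
    {"linear":[0,0,30],"turn":0,"gripper":0.4},
    {"linear":[0,0,0],"turn":0,"gripper":0.4},
    {"linear":[0,0,0],"turn":0,"gripper":0.4}
  ]
}}

```text
clock: 22.95
ee_pos: [0.5994, 0.0056, 0.1805]
tool_rot: [-0.691, 0.723, 0.022, -0.009]
wrist_force: [1.1, 1.1, -0.2]
grip_width: 0.0512
```

```bash
python3 - <<'E'
from h import *
state(); toward([.6025,.004],3.106)
E
```

```text
t 22.95 p [599.4   5.6 180.5] x [-0.045 -0.999 -0.016] y [-0.998  0.044  0.044] z [-0.043  0.018 -0.999] F [ 1.1  1.1 -0.2] w 51.2 j6 -1.53
shift mm [ 1.4 -3.1 -0.2] turn -0.009
```

Emit:
{"method": "drive_tool", "body": {
  "rows": [
    {"linear":[2,-5.5,0],"turn":-0.009,"gripper":0.4},
    {"linear":[0,0,0],"turn":0,"gripper":0.4},
    {"linear":[0,0,30],"turn":0,"gripper":0.4},
    {"linear":[0,0,24],"turn":0,"gripper":0.4},
    {"linear":[0,0,4],"turn":0,"gripper":0.4},
    {"linear":[0,0,0],"turn":0,"gripper":0.4},
    {"linear":[0,0,0],"turn":0,"gripper":0.4},
    {"linear":[0,0,0],"turn":0,"gripper":0.4}
  ]
}}

```text
clock: 23.95
ee_pos: [0.608, 0.0038, 0.1288]
tool_rot: [-0.694, 0.719, 0.017, -0.004]
wrist_force: [-0.1, 0.8, -1.3]
grip_width: 0.0512
```

```bash
python3 - <<'E'
from h import *
state(); toward([.6025,.004],3.106)
E
```

```text
t 23.95 p [608.    3.8 128.8] x [-0.036 -0.999 -0.017] y [-0.999  0.035  0.03 ] z [-0.03   0.018 -0.999] F [-0.1  0.8 -1.3] w 51.2 j6 -1.54
shift mm [0.  5.5 0.2] turn 0.0
```

Emit:
{"method": "drive_tool", "body": {
  "rows": [
    {"linear":[0,4,6],"turn":0,"gripper":0.4},
    {"linear":[0,0,0],"turn":0,"gripper":0.4},
    {"linear":[0,0,0],"turn":0,"gripper":1},
    {"linear":[0,0,0],"turn":0,"gripper":1},
    {"linear":[0,0,0],"turn":0,"gripper":1},
    {"linear":[0,0,-8],"turn":0,"gripper":1},
    {"linear":[0,0,-6],"turn":0,"gripper":1},
    {"linear":[0,0,-1],"turn":0,"gripper":1}
  ]
}}

```text
clock: 24.95
ee_pos: [0.6024, 0.0042, 0.136]
tool_rot: [-0.694, 0.719, 0.019, -0.006]
wrist_force: [-0.5, -0.4, -9.2]
grip_width: 0.0152
```

```bash
python3 - <<'E'
from h import *
state(); toward([.6025,.004],3.106+1.2566)
E
```

```text
t 24.95 p [602.4   4.2 136. ] x [-0.036 -0.999 -0.018] y [-0.999  0.035  0.035] z [-0.034  0.019 -0.999] F [-0.5 -0.4 -9.2] w 15.2 j6 -1.54
shift mm [ 0.2 -0.1 -0. ] turn -1.256
```

Emit:
{"method": "drive_tool", "body": {
  "rows": [
    {"linear":[0,0,-2.5],"turn":0,"gripper":1},
    {"linear":[0,0,0],"turn":-0.16,"gripper":1},
    {"linear":[0,0,0],"turn":-0.16,"gripper":1},
    {"linear":[0,0,0],"turn":-0.16,"gripper":1},
    {"linear":[0,0,0],"turn":-0.16,"gripper":1},
    {"linear":[0,0,0],"turn":-0.16,"gripper":1},
    {"linear":[0,0,0],"turn":-0.16,"gripper":1},
    {"linear":[0,0,0],"turn":0,"gripper":1}
  ]
}}

```text
clock: 25.95
ee_pos: [0.603, 0.0046, 0.1348]
tool_rot: [0.953, -0.303, -0.021, -0.003]
wrist_force: [1.8, 0.4, -9.5]
grip_width: 0.0151
```

```bash
python3 - <<'E'
from h import *
state(); print(arm.get_obs()["moment"]);toward([.6025,.004],3.106+1.2566)
E
```

```text
t 25.95 p [603.    4.6 134.8] x [ 0.815 -0.578 -0.041] y [-0.578 -0.816  0.006] z [-0.037  0.019 -0.999] F [ 1.8  0.4 -9.5] w 15.1 j6 -2.53
[ 0.01199352 -0.81606264 -0.02034996]
shift mm [-0.1  0.8  0. ] turn -0.266
```

Emit:
{"method": "drive_tool", "body": {
  "rows": [
    {"linear":[0,0,0],"turn":-0.133,"gripper":1},
    {"linear":[0,0,0],"turn":-0.133,"gripper":1},
    {"linear":[0,0,0],"turn":0,"gripper":1},
    {"linear":[0,0,5],"turn":0,"gripper":1},
    {"linear":[0,0,5],"turn":0,"gripper":1},
    {"linear":[0,0,0],"turn":0,"gripper":0.4},
    {"linear":[0,0,0],"turn":0,"gripper":0.4},
    {"linear":[0,0,0],"turn":0,"gripper":0.4}
  ]
}}

```text
clock: 26.95
ee_pos: [0.6039, 0.0044, 0.1273]
tool_rot: [0.984, -0.179, -0.018, -0.006]
wrist_force: [-0.4, 0.2, 0.8]
grip_width: 0.0513
```

Emit:
{"method": "drive_tool", "body": {
  "rows": [
    {"linear":[0,0,-30],"turn":0,"gripper":0.4},
    {"linear":[0,0,-50],"turn":0,"gripper":0.4},
    {"linear":[0,0,-40],"turn":0,"gripper":0.4},
    {"linear":[0,0,-10],"turn":0.15,"gripper":0.3},
    {"linear":[0,0,0],"turn":0.15,"gripper":0.3},
    {"linear":[0,0,0],"turn":0.15,"gripper":0.3},
    {"linear":[0,0,0],"turn":0,"gripper":0.3},
    {"linear":[0,0,0],"turn":0,"gripper":0.3}
  ]
}}

```text
clock: 27.95
ee_pos: [0.6089, 0.0013, 0.2678]
tool_rot: [0.916, -0.4, -0.015, -0.004]
wrist_force: [0.7, -0.3, 0.2]
grip_width: 0.0598
```

```bash
python3 - <<'E'
from h import *
state(); f=shot("wrist"); cv2.imwrite("pics/w10.png",f["image"])
for k,z in dict(nest2=.036,opening=.036,valve_mid=.049,knob_grip=.138,block_mid=.012).items(): print(k,pin(f,k,z,3))
ft=shot("top")
for k,z in dict(nest2=.036,opening=.036,valve_mid=.049,gear_mid=.007,block_mid=.012).items(): print(k,pin(ft,k,z,2))
toward([.445,.4045],np.radians(154))
E
```

```text
t 27.95 p [608.9   1.3 267.8] x [ 0.68  -0.733 -0.03 ] y [-0.733 -0.68   0.005] z [-0.024  0.018 -1.   ] F [ 0.7 -0.3  0.2] w 59.8 j6 -2.33
nest2 [(0.86, [389.0, 209.0], [0.5037, -0.0226, 0.036])]
opening [(0.76, [388.0, 207.0], [0.5068, -0.0235, 0.036]), (0.55, [522.0, 135.0], [0.4552, -0.1989, 0.036])]
valve_mid []
knob_grip [(0.83, [323.0, 196.0], [0.6045, 0.0022, 0.138])]
block_mid [(0.61, [217.0, 390.0], [0.4661, 0.4307, 0.012])]
nest2 [(0.81, [380.0, 231.0], [0.5057, -0.0222, 0.036]), (0.6, [404.0, 201.0], [0.5981, -0.0952, 0.036])]
opening [(0.87, [380.0, 227.0], [0.516, -0.0234, 0.036])]
valve_mid []
gear_mid [(0.65, [235.0, 210.0], [0.5662, 0.4163, 0.007])]
block_mid [(0.77, [229.0, 238.0], [0.477, 0.4283, 0.012])]
shift mm [-407.1 -153.3   11.5] turn 1.2
```

Nest 2 is in the opening. The block seems to have been knocked to about (0.472, 0.43); going there for a look.

Emit:
{"method": "drive_tool", "body": {
  "rows": [
    {"linear":[-30,-14,0],"turn":0,"gripper":0.2},
    {"linear":[-54,-25,0],"turn":0,"gripper":0.2},
    {"linear":[-54,-25,0],"turn":0,"gripper":0.2},
    {"linear":[-54,-25,0],"turn":0,"gripper":0.2},
    {"linear":[-54,-25,0],"turn":0,"gripper":0.2},
    {"linear":[-54,-25,0],"turn":0,"gripper":0.2},
    {"linear":[-54,-25,0],"turn":0,"gripper":0.2},
    {"linear":[-25,-12,0],"turn":0,"gripper":0.2}
  ]
}}

```text
clock: 29.55
ee_pos: [0.4801, 0.4086, 0.2774]
tool_rot: [0.915, -0.404, -0.014, -0.004]
wrist_force: [0.9, -0.2, -0.0]
grip_width: 0.0682
```

Emit:
{"method": "drive_tool", "body": {
  "rows": [
    {"linear":[0,0,0],"turn":0.18,"gripper":0.2},
    {"linear":[0,0,30],"turn":0.18,"gripper":0.2},
    {"linear":[0,0,30],"turn":0.18,"gripper":0.2},
    {"linear":[0,0,0],"turn":0.18,"gripper":0.2},
    {"linear":[0,0,0],"turn":0.18,"gripper":0.2},
    {"linear":[0,0,0],"turn":0.18,"gripper":0.2},
    {"linear":[0,0,0],"turn":0,"gripper":0.2},
    {"linear":[0,0,0],"turn":0,"gripper":0.2}
  ]
}}

```text
clock: 30.55
ee_pos: [0.4762, 0.4142, 0.2145]
tool_rot: [-0.567, 0.823, 0.014, -0.004]
wrist_force: [-0.6, -0.1, 0.7]
grip_width: 0.0683
```

```bash
python3 - <<'E'
from h import *
state(); f=shot("wrist"); cv2.imwrite("pics/w11.png",f["image"])
b=pin(f,"block_mid",.012,2); print(b)
for z in (0.012,.024): print(poly(f,"block_mid",z))
for k in("gear_mid","nut","tape"): print(k,pin(f,k,.005))
toward(b[0][2][:2])
E
```

```text
t 30.55 p [476.2 414.2 214.5] x [-0.356 -0.934 -0.009] y [-0.934  0.356  0.029] z [-0.023  0.019 -1.   ] F [-0.6 -0.1  0.7] w 68.3 j6 -0.51
[(0.96, [326.0, 188.0], [0.4693, 0.4289, 0.012])]
(0.62, 150, [473.3, 427.8], [61.3, 38.2], 65.2)
(0.62, 150, [472.5, 424.6], [59.2, 36.9], 65.2)
gear_mid [(0.98, [251.0, 203.0], [0.5641, 0.4155, 0.005])]
nut [(0.82, [269.0, 122.0], [0.5036, 0.335, 0.005])]
tape [(0.76, [357.0, 238.0], [0.4561, 0.5097, 0.005])]
shift mm [-11.2  11.7   0.4]
```

View pics/w11.png

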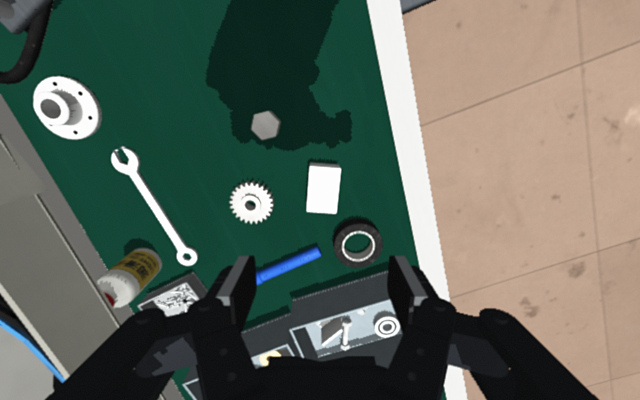

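Block top face is centred at (324,188), tape at (357,242) clear of the finger paths.

Emit:
{"method": "drive_tool", "body": {
  "rows": [
    {"linear":[-8,4,10],"turn":0.068,"gripper":0.2},
    {"linear":[0,0,40],"turn":0,"gripper":0.2},
    {"linear":[0,0,45],"turn":0,"gripper":0.2},
    {"linear":[0,0,40],"turn":0,"gripper":0.2},
    {"linear":[0,0,20],"turn":0,"gripper":0.2},
    {"linear":[0,0,0],"turn":0,"gripper":0.2},
    {"linear":[0,0,0],"turn":0,"gripper":0.2},
    {"linear":[0,0,0],"turn":0,"gripper":0.2}
  ]
}}

```text
clock: 31.9
ee_pos: [0.4742, 0.4285, 0.0595]
tool_rot: [-0.538, 0.843, 0.015, -0.001]
wrist_force: [0.7, 0.0, 0.3]
grip_width: 0.0682
```

```bash
python3 - <<'E'
from h import *
state(); f=shot("wrist"); cv2.imwrite("pics/w12.png",f["image"])
b=pin(f,"block_mid",.012,2); print(b)
for z in (0.012,.024): print(poly(f,"block_mid",z))
toward(b[0][2][:2],np.radians(155.2))
E
```

```text
t 31.9 p [474.2 428.5  59.5] x [-0.421 -0.907 -0.015] y [-0.907  0.42   0.026] z [-0.017  0.024 -1.   ] F [0.7 0.  0.3] w 68.2 j6 -0.42
[(0.71, [322.0, 228.0], [0.4724, 0.4285, 0.012])]
(0.86, 268, [473.9, 428.9], [65.8, 39.4], 64.5)
(0.86, 268, [472.0, 424.1], [61.6, 36.9], 64.5)
shift mm [0.6 1.5 0. ] turn -0.001
```

Emit:
{"method": "drive_tool", "body": {
  "rows": [
    {"linear":[1,1,20],"turn":0,"gripper":0.2},
    {"linear":[0,0,20],"turn":0,"gripper":0.2},
    {"linear":[0,0,14],"turn":0,"gripper":0.2},
    {"linear":[0,0,0],"turn":0,"gripper":0.2},
    {"linear":[0,0,0],"turn":0,"gripper":0.2},
    {"linear":[0,0,0],"turn":0,"gripper":1},
    {"linear":[0,0,0],"turn":0,"gripper":1},
    {"linear":[0,0,0],"turn":0,"gripper":1}
  ]
}}

```text
clock: 33.1
ee_pos: [0.4748, 0.4318, 0.0094]
tool_rot: [-0.538, 0.843, 0.016, 0.004]
wrist_force: [-0.2, -0.2, -1.2]
grip_width: 0.0345
```

Emit:
{"method": "drive_tool", "body": {
  "rows": [
    {"linear":[0,0,0],"turn":0,"gripper":1},
    {"linear":[0,0,-30],"turn":0,"gripper":1},
    {"linear":[0,0,-50],"turn":0,"gripper":1},
    {"linear":[0,0,-50],"turn":0,"gripper":1},
    {"linear":[0,0,-20],"turn":0,"gripper":1},
    {"linear":[0,0,0],"turn":0,"gripper":1},
    {"linear":[0,0,0],"turn":0,"gripper":1},
    {"linear":[0,0,0],"turn":0,"gripper":1}
  ]
}}

```text
clock: 34.1
ee_pos: [0.4741, 0.4251, 0.1584]
tool_rot: [-0.538, 0.843, 0.015, -0.001]
wrist_force: [1.0, 0.0, -0.8]
grip_width: 0.0343
```

```bash
python3 - <<'E'
from h import *
state(); f=shot("wrist"); cv2.imwrite("pics/w13.png",f["image"])
zb=arm.get_obs()["ee_pos"][2]-.004
print(pin(f,"block_mid",zb+.012,2),poly(f,"block_mid",zb+.024))
toward([.506,-.0228],np.radians(15.8))
E
```

```text
t 34.1 p [474.1 425.1 158.4] x [-0.421 -0.907 -0.014] y [-0.907  0.42   0.026] z [-0.017  0.024 -1.   ] F [ 1.   0.  -0.8] w 34.3 j6 -0.42
[] (0.92, 356, [470.0, 415.7], [60.8, 35.3], 64.7)
shift mm [ 392.9 -217.2  -11.3] turn -0.71
```

Emit:
{"method": "drive_tool", "body": {
  "rows": [
    {"linear":[30,-16,0],"turn":0,"gripper":1},
    {"linear":[52,-29,0],"turn":0,"gripper":1},
    {"linear":[52,-29,0],"turn":0,"gripper":1},
    {"linear":[52,-29,0],"turn":0,"gripper":1},
    {"linear":[52,-29,0],"turn":0,"gripper":1},
    {"linear":[52,-29,0],"turn":0,"gripper":1},
    {"linear":[52,-29,0],"turn":0,"gripper":1},
    {"linear":[35,-20,0],"turn":0,"gripper":1}
  ]
}}

```text
clock: 35.25
ee_pos: [0.5069, -0.014, 0.143]
tool_rot: [-0.542, 0.84, 0.015, -0.002]
wrist_force: [0.5, 0.4, -0.4]
grip_width: 0.0347
```

Emit:
{"method": "drive_tool", "body": {
  "rows": [
    {"linear":[0,0,0],"turn":-0.177,"gripper":1},
    {"linear":[0,0,0],"turn":-0.177,"gripper":1},
    {"linear":[0,0,0],"turn":-0.177,"gripper":1},
    {"linear":[0,0,0],"turn":-0.177,"gripper":1},
    {"linear":[0,0,15],"turn":0,"gripper":1},
    {"linear":[0,0,15],"turn":0,"gripper":1},
    {"linear":[0,0,0],"turn":0,"gripper":1},
    {"linear":[0,0,0],"turn":0,"gripper":1}
  ]
}}

```text
clock: 36.25
ee_pos: [0.5039, -0.0179, 0.1073]
tool_rot: [0.801, -0.598, -0.017, -0.001]
wrist_force: [0.3, -0.4, -0.6]
grip_width: 0.0344
```

```bash
python3 - <<'E'
from h import *
state(); f=shot("wrist"); cv2.imwrite("pics/w14.png",f["image"])
zb=arm.get_obs()["ee_pos"][2]-.009
print(pin(f,"block_mid",zb+.012,2),poly(f,"block_mid",zb+.024),pin(f,"nest2",.036))
toward([.506,-.0228],np.radians(15.8)); toward([.505,-.019])
E
```

```text
t 36.25 p [503.9 -17.9 107.3] x [ 0.283 -0.959 -0.029] y [-0.959 -0.284  0.018] z [-0.026  0.023 -0.999] F [ 0.3 -0.4 -0.6] w 34.4 j6 -1.91
[(0.89, [323.0, 261.0], [0.5037, -0.0214, 0.1103])] (0.91, 352, [505.5, -25.0], [36.1, 64.3], 16.4) [(0.71, [319.0, 210.0], [0.5052, -0.0224, 0.036])]
shift mm [ 5.1 -0.2 -0.2] turn 0.013
shift mm [ 1.2 -0.3 -0. ]
```

View pics/w14.png

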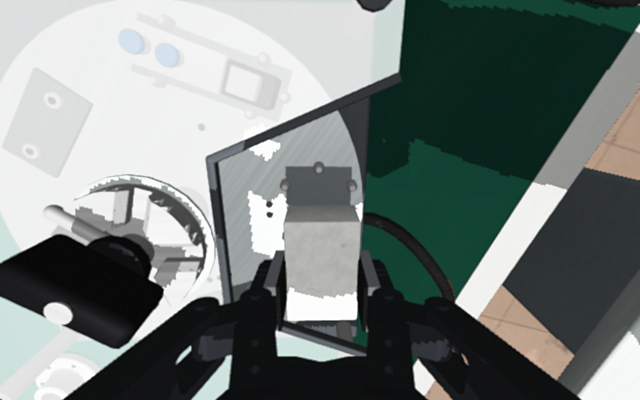

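Block held; nest 2 pins at (285,187), (353,186) and (319,168), two dots visible, and the valve still sits under the guard at upper left.

Emit:
{"method": "drive_tool", "body": {
  "rows": [
    {"linear":[2.5,-1,0],"turn":0.013,"gripper":1},
    {"linear":[0,0,0],"turn":0,"gripper":1},
    {"linear":[0,0,14],"turn":0,"gripper":1},
    {"linear":[0,0,14],"turn":0,"gripper":1},
    {"linear":[0,0,8],"turn":0,"gripper":1},
    {"linear":[0,0,0],"turn":0,"gripper":1},
    {"linear":[0,0,0],"turn":0,"gripper":1},
    {"linear":[0,0,0],"turn":0,"gripper":1}
  ]
}}

```text
clock: 37.45
ee_pos: [0.5052, -0.0193, 0.0693]
tool_rot: [0.797, -0.604, -0.017, -0.002]
wrist_force: [-0.4, -0.6, -0.9]
grip_width: 0.0346
```

```bash
python3 - <<'E'
from h import *
state(); f=shot("wrist")
zb=arm.get_obs()["ee_pos"][2]-.009
b=pin(f,"block_mid",zb+.012,2); print(b,poly(f,"block_mid",zb+.024))
toward([.5055,-.0193],np.radians(15.8))
E
```

```text
t 37.45 p [505.2 -19.3  69.3] x [ 0.27  -0.962 -0.028] y [-0.963 -0.271  0.017] z [-0.024  0.023 -0.999] F [-0.4 -0.6 -0.9] w 34.6 j6 -1.9
[(0.63, [321.0, 261.0], [0.5058, -0.0231, 0.0724])] (0.87, 355, [506.9, -26.8], [36.4, 64.5], 15.4)
shift mm [ 0.  -0.2 -0. ] turn -0.002
```

Emit:
{"method": "drive_tool", "body": {
  "rows": [
    {"linear":[0.5,-0.5,0],"turn":0,"gripper":1},
    {"linear":[0,0,7],"turn":0,"gripper":1},
    {"linear":[0,0,7],"turn":0,"gripper":1},
    {"linear":[0,0,6],"turn":0,"gripper":1},
    {"linear":[0,0,4],"turn":0,"gripper":1},
    {"linear":[0,0,0],"turn":0,"gripper":1},
    {"linear":[0,0,0],"turn":0,"gripper":1},
    {"linear":[0,0,0],"turn":0,"gripper":1}
  ]
}}

```text
clock: 38.6
ee_pos: [0.5058, -0.0193, 0.0447]
tool_rot: [0.797, -0.604, -0.016, -0.002]
wrist_force: [0.0, 0.3, 1.5]
grip_width: 0.0348
```

```bash
python3 - <<'E'
from h import *
state(); toward([.5055,-.0193],np.radians(15.8))
E
```

```text
t 38.6 p [505.8 -19.3  44.7] x [ 0.27  -0.962 -0.028] y [-0.963 -0.271  0.016] z [-0.023  0.022 -0.999] F [0.  0.3 1.5] w 34.8 j6 -1.9
shift mm [-0.1  0.3  0. ] turn -0.002
```

Emit:
{"method": "drive_tool", "body": {
  "rows": [
    {"linear":[0,0,0],"turn":0,"gripper":0.4},
    {"linear":[0,0,0],"turn":0,"gripper":0.4},
    {"linear":[0,0,0],"turn":0,"gripper":0.4},
    {"linear":[0,0,-30],"turn":0,"gripper":0.4},
    {"linear":[0,0,-55],"turn":0,"gripper":0.4},
    {"linear":[0,0,-50],"turn":0,"gripper":0.4},
    {"linear":[0,0,0],"turn":0,"gripper":0.4},
    {"linear":[0,0,0],"turn":0,"gripper":0.4}
  ]
}}

```text
clock: 39.6
ee_pos: [0.508, -0.0221, 0.1813]
tool_rot: [0.797, -0.604, -0.017, -0.001]
wrist_force: [-0.0, 0.6, 0.3]
grip_width: 0.0511
```

```bash
python3 - <<'E'
from h import *
state(); f=shot("wrist"); cv2.imwrite("pics/w15.png",f["image"])
for z in(.048,): print(pin(f,"block_mid",z,2))
print(poly(f,"block_mid",.06),poly(f,"block_mid",.048),pin(f,"nest2",.036))
toward([.6030,.004],1.221)
E
```

```text
t 39.6 p [508.  -22.1 181.3] x [ 0.27  -0.962 -0.029] y [-0.962 -0.271  0.019] z [-0.026  0.023 -0.999] F [-0.   0.6  0.3] w 51.1 j6 -1.9
[(0.89, [323.0, 192.0], [0.5034, -0.024, 0.048])]
(0.92, 191, [507.0, -25.7], [36.0, 59.0], 15.5) (0.92, 191, [505.9, -22.2], [37.6, 61.7], 15.5) []
shift mm [  0.6 -98.9  -2.1] turn -0.947
```

Block seated (TCP 44.7 vs 9.4 at pick = floor height, outline square and centred). Knob again.

Emit:
{"method": "drive_tool", "body": {
  "rows": [
    {"linear":[0,-33,-5],"turn":0,"gripper":0.4},
    {"linear":[0,-33,-5],"turn":0,"gripper":0.4},
    {"linear":[0,-33,0],"turn":0,"gripper":0.4},
    {"linear":[0,0,0],"turn":0.183,"gripper":0.4},
    {"linear":[0,0,0],"turn":0.183,"gripper":0.4},
    {"linear":[0,0,0],"turn":0.183,"gripper":0.4},
    {"linear":[0,0,0],"turn":0.183,"gripper":0.4},
    {"linear":[0,0,0],"turn":0.183,"gripper":0.4}
  ]
}}

```text
clock: 40.85
ee_pos: [0.6014, 0.0056, 0.1774]
tool_rot: [-0.437, 0.899, 0.021, -0.016]
wrist_force: [-0.2, 0.8, 0.2]
grip_width: 0.051
```

Emit:
{"method": "drive_tool", "body": {
  "rows": [
    {"linear":[0,0,0],"turn":0.183,"gripper":0.4},
    {"linear":[0,0,0],"turn":0.183,"gripper":0.4},
    {"linear":[0,0,0],"turn":0.183,"gripper":0.4},
    {"linear":[0,0,0],"turn":0.183,"gripper":0.4},
    {"linear":[0,0,0],"turn":0.183,"gripper":0.4},
    {"linear":[0,0,0],"turn":0.183,"gripper":0.4},
    {"linear":[0,0,0],"turn":0.183,"gripper":0.4},
    {"linear":[0,0,0],"turn":0,"gripper":0.4}
  ]
}}

```text
clock: 41.85
ee_pos: [0.5968, 0.0058, 0.1669]
tool_rot: [0.201, 0.979, 0.005, -0.035]
wrist_force: [0.6, 0.5, 0.7]
grip_width: 0.0513
```

```bash
python3 - <<'E'
from h import *
state(); toward([.6030,.004],1.221); f=shot("top")
for k,z in dict(nest3=.036,blank=.036,gear_mid=.007,block_mid=.048).items(): print(k,pin(f,k,z,2))
E
```

```text
t 41.85 p [596.8   5.8 166.9] x [-0.916  0.394  0.07 ] y [ 0.395  0.919 -0.005] z [-0.066  0.023 -0.998] F [0.6 0.5 0.7] w 51.3 j6 0.4
shift mm [-6.4  0.8 -0.5] turn -0.056
nest3 [(0.87, [378.0, 230.0], [0.5095, -0.0164, 0.036])]
blank []
gear_mid [(0.62, [260.0, 230.0], [0.5047, 0.3369, 0.007]), (0.53, [237.0, 209.0], [0.5674, 0.4087, 0.007])]
block_mid [(0.45, [380.0, 229.0], [0.5097, -0.0211, 0.048])]
```

Emit:
{"method": "drive_tool", "body": {
  "rows": [
    {"linear":[-9,0.5,0],"turn":-0.056,"gripper":0.4},
    {"linear":[0,0,0],"turn":0,"gripper":0.4},
    {"linear":[0,0,20],"turn":0,"gripper":0.4},
    {"linear":[0,0,18],"turn":0,"gripper":0.4},
    {"linear":[0,0,5],"turn":0,"gripper":0.4},
    {"linear":[0,0,0],"turn":0,"gripper":0.4},
    {"linear":[0,0,0],"turn":0,"gripper":0.4},
    {"linear":[0,0,0],"turn":0,"gripper":0.4}
  ]
}}

```text
clock: 43.1
ee_pos: [0.6036, 0.0041, 0.1262]
tool_rot: [0.173, 0.984, 0.006, -0.032]
wrist_force: [-0.4, -0.0, 0.0]
grip_width: 0.051
```

```bash
python3 - <<'E'
from h import *
state(); toward([.6030,.004],1.221)
E
```

```text
t 43.1 p [603.6   4.1 126.2] x [-0.938  0.341  0.065] y [0.341 0.94  0.002] z [-0.06   0.024 -0.998] F [-0.4 -0.   0. ] w 51.0 j6 0.34
shift mm [ 0.6 -0.3  0. ] turn 0.001
```

Emit:
{"method": "drive_tool", "body": {
  "rows": [
    {"linear":[0,0,3],"turn":0,"gripper":0.4},
    {"linear":[0,0,0],"turn":0,"gripper":1},
    {"linear":[0,0,0],"turn":0,"gripper":1},
    {"linear":[0,0,0],"turn":0,"gripper":1},
    {"linear":[0,0,0],"turn":0,"gripper":1},
    {"linear":[0,0,-8],"turn":0,"gripper":1},
    {"linear":[0,0,-6],"turn":0,"gripper":1},
    {"linear":[0,0,-3],"turn":0,"gripper":1}
  ]
}}

```text
clock: 44.1
ee_pos: [0.604, 0.0044, 0.1378]
tool_rot: [0.173, 0.984, 0.007, -0.033]
wrist_force: [1.9, 1.5, -9.7]
grip_width: 0.0151
```

Emit:
{"method": "drive_tool", "body": {
  "rows": [
    {"linear":[0,0,-1],"turn":0,"gripper":1},
    {"linear":[0,0,0],"turn":-0.16,"gripper":1},
    {"linear":[0,0,0],"turn":-0.16,"gripper":1},
    {"linear":[0,0,0],"turn":-0.16,"gripper":1},
    {"linear":[0,0,0],"turn":-0.16,"gripper":1},
    {"linear":[0,0,0],"turn":-0.16,"gripper":1},
    {"linear":[0,0,0],"turn":-0.16,"gripper":1},
    {"linear":[0,0,0],"turn":0,"gripper":1}
  ]
}}

```text
clock: 45.1
ee_pos: [0.6036, 0.0062, 0.1352]
tool_rot: [-0.317, 0.948, 0.019, -0.029]
wrist_force: [1.9, 3.9, -8.9]
grip_width: 0.015
```

```bash
python3 - <<'E'
from h import *
state(); toward([.6030,.004],1.221+1.2566)
E
```

```text
t 45.1 p [603.6   6.2 135.2] x [-0.797 -0.602  0.043] y [-0.6    0.798  0.054] z [-0.067  0.017 -0.998] F [ 1.9  3.9 -8.9] w 15.0 j6 -0.64
shift mm [ 1.8 -1.4  0. ] turn -0.263
```

Emit:
{"method": "drive_tool", "body": {
  "rows": [
    {"linear":[0,0,-2],"turn":-0.132,"gripper":1},
    {"linear":[0,0,0],"turn":-0.132,"gripper":1},
    {"linear":[0,0,0],"turn":0,"gripper":1},
    {"linear":[0,0,5],"turn":0,"gripper":1},
    {"linear":[0,0,5],"turn":0,"gripper":1},
    {"linear":[0,0,0],"turn":0,"gripper":0.4},
    {"linear":[0,0,0],"turn":0,"gripper":0.4},
    {"linear":[0,0,0],"turn":0,"gripper":0.4}
  ]
}}

```text
clock: 46.1
ee_pos: [0.6037, 0.0058, 0.13]
tool_rot: [-0.436, 0.9, 0.021, -0.025]
wrist_force: [0.2, 0.6, -0.2]
grip_width: 0.0514
```

Emit:
{"method": "drive_tool", "body": {
  "rows": [
    {"linear":[0,0,-30],"turn":0,"gripper":0.4},
    {"linear":[0,0,-50],"turn":0,"gripper":0.4},
    {"linear":[0,0,-40],"turn":0,"gripper":0.4},
    {"linear":[0,0,-10],"turn":0,"gripper":0.3},
    {"linear":[0,0,0],"turn":0,"gripper":0.3},
    {"linear":[0,0,0],"turn":0,"gripper":0.3},
    {"linear":[0,0,0],"turn":0,"gripper":0.3},
    {"linear":[0,0,0],"turn":0,"gripper":0.3}
  ]
}}

```text
clock: 47.1
ee_pos: [0.6097, 0.0027, 0.2609]
tool_rot: [-0.434, 0.9, 0.023, -0.028]
wrist_force: [-0.0, -0.9, -0.0]
grip_width: 0.0596
```

```bash
python3 - <<'E'
from h import *
state(); f=shot("wrist"); cv2.imwrite("pics/w16.png",f["image"])
for k,z in dict(nest3=.036,opening=.036,valve_mid=.049,block_mid=.048,knob_grip=.138,gear_mid=.007).items(): print(k,pin(f,k,z,3))
ft=shot("top")
for k,z in dict(nest3=.036,opening=.036,gear_mid=.007,nut=0).items(): print(k,pin(ft,k,z,2))
toward([.564,.4145])
E
```

```text
t 47.1 p [609.7   2.7 260.9] x [-0.622 -0.783  0.03 ] y [-0.78   0.622  0.066] z [-0.07   0.017 -0.997] F [-0.  -0.9 -0. ] w 59.6 j6 -0.9
nest3 [(0.79, [363.0, 112.0], [0.5067, -0.0221, 0.036])]
opening [(0.59, [366.0, 108.0], [0.5007, -0.0241, 0.036])]
valve_mid []
block_mid []
knob_grip [(0.72, [319.0, 197.0], [0.6013, 0.002, 0.138])]
gear_mid []
nest3 [(0.78, [380.0, 231.0], [0.5055, -0.0216, 0.036]), (0.32, [380.0, 229.0], [0.5124, -0.0228, 0.036])]
opening [(0.94, [380.0, 232.0], [0.502, -0.0231, 0.036])]
gear_mid [(0.46, [237.0, 214.0], [0.5537, 0.4102, 0.007])]
nut [(0.53, [262.0, 229.0], [0.5076, 0.3314, 0.0])]
shift mm [-293.6  292.3   10.3]
```

Emit:
{"method": "drive_tool", "body": {
  "rows": [
    {"linear":[-24,24,0],"turn":0,"gripper":0.1},
    {"linear":[-41,41,0],"turn":0,"gripper":0.1},
    {"linear":[-41,41,0],"turn":0,"gripper":0.1},
    {"linear":[-41,41,0],"turn":0,"gripper":0.1},
    {"linear":[-41,41,0],"turn":0,"gripper":0.1},
    {"linear":[-41,41,0],"turn":0,"gripper":0.1},
    {"linear":[-41,41,0],"turn":0,"gripper":0.1},
    {"linear":[-24,24,0],"turn":0,"gripper":0.1}
  ]
}}

```text
clock: 48.7
ee_pos: [0.5652, 0.4245, 0.2731]
tool_rot: [-0.43, 0.902, 0.022, -0.025]
wrist_force: [0.1, 0.1, -0.1]
grip_width: 0.0767
```

Emit:
{"method": "drive_tool", "body": {
  "rows": [
    {"linear":[0,0,30],"turn":0,"gripper":0.15},
    {"linear":[0,0,40],"turn":0,"gripper":0.15},
    {"linear":[0,0,40],"turn":0,"gripper":0.15},
    {"linear":[0,0,20],"turn":0,"gripper":0.15},
    {"linear":[0,0,0],"turn":0,"gripper":0.15},
    {"linear":[0,0,0],"turn":0,"gripper":0.15},
    {"linear":[0,0,0],"turn":0,"gripper":0.15},
    {"linear":[0,0,0],"turn":0,"gripper":0.15}
  ]
}}

```text
clock: 49.7
ee_pos: [0.5573, 0.4341, 0.1424]
tool_rot: [-0.434, 0.901, 0.023, -0.021]
wrist_force: [0.5, 0.0, 0.3]
grip_width: 0.0722
```

```bash
python3 - <<'E'
from h import *
state(); f=shot("wrist"); cv2.imwrite("pics/w17.png",f["image"])
g=pin(f,"gear_mid",.007,2); print(g,poly(f,"gear_mid",.01))
for k in("nut","pen","tape","wrench"): print(k,pin(f,k,.005))
toward(g[0][2][:2])
E
```

```text
t 49.7 p [557.3 434.1 142.4] x [-0.623 -0.782  0.018] y [-0.78   0.623  0.059] z [-0.057  0.023 -0.998] F [0.5 0.  0.3] w 72.2 j6 -0.26
[(0.92, [295.0, 184.0], [0.5627, 0.4118, 0.007])] (0.92, 152, [560.6, 413.6], [50.7, 50.6], 11.7)
nut [(0.75, [286.0, 76.0], [0.5065, 0.3332, 0.005])]
pen [(0.55, [345.0, 255.0], [0.5714, 0.5049, 0.005])]
tape [(0.84, [437.0, 196.0], [0.4596, 0.5127, 0.005])]
wrench [(0.75, [189.0, 229.0], [0.6732, 0.3811, 0.005])]
shift mm [ 13.4 -18.4  -0.8]
```

View pics/w17.png

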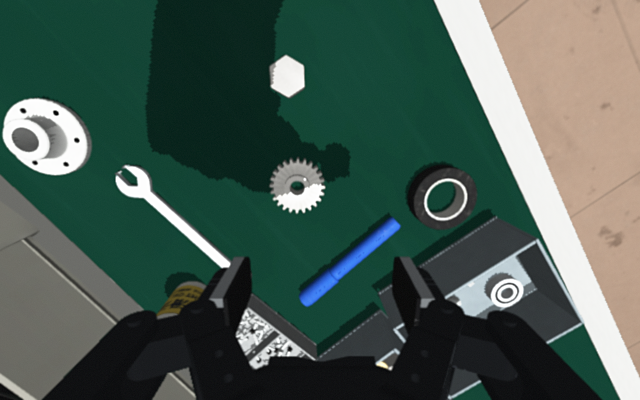

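Gear at (297,186) with clear space around; pen (350,262) is well off the finger line.

Emit:
{"method": "drive_tool", "body": {
  "rows": [
    {"linear":[6,-11,0],"turn":0,"gripper":0.1},
    {"linear":[6,-11,0],"turn":0,"gripper":0.1},
    {"linear":[0,0,30],"turn":0,"gripper":0.1},
    {"linear":[0,0,40],"turn":0,"gripper":0.1},
    {"linear":[0,0,20],"turn":0,"gripper":0.1},
    {"linear":[0,0,0],"turn":0,"gripper":0.1},
    {"linear":[0,0,0],"turn":0,"gripper":0.1},
    {"linear":[0,0,0],"turn":0,"gripper":0.1}
  ]
}}

```text
clock: 51.05
ee_pos: [0.5658, 0.4065, 0.0508]
tool_rot: [-0.431, 0.902, 0.022, -0.02]
wrist_force: [0.2, 1.1, 0.3]
grip_width: 0.0769
```

```bash
python3 - <<'E'
from h import *
state(); f=shot("wrist")
g=pin(f,"gear_mid",.007,2); print(g,poly(f,"gear_mid",.01))
toward(g[0][2][:2])
E
```

```text
t 51.05 p [565.8 406.5  50.8] x [-0.627 -0.779  0.016] y [-0.777  0.627  0.057] z [-0.055  0.024 -0.998] F [0.2 1.1 0.3] w 76.9 j6 -0.29
[(0.66, [329.0, 235.0], [0.5611, 0.4125, 0.007])] (0.83, 266, [561.2, 413.1], [55.6, 52.1], 72.9)
shift mm [-1.5  7.1  0.4]
```

Emit:
{"method": "drive_tool", "body": {
  "rows": [
    {"linear":[-2,4,0],"turn":0,"gripper":0.1},
    {"linear":[0,0,18],"turn":0,"gripper":0.1},
    {"linear":[0,0,18],"turn":0,"gripper":0.1},
    {"linear":[0,0,8],"turn":0,"gripper":0.1},
    {"linear":[0,0,5],"turn":0,"gripper":0.1},
    {"linear":[0,0,0],"turn":0,"gripper":0.1},
    {"linear":[0,0,0],"turn":0,"gripper":0.1},
    {"linear":[0,0,0],"turn":0,"gripper":0.1}
  ]
}}

```text
clock: 52.2
ee_pos: [0.5608, 0.4133, -0.0006]
tool_rot: [-0.432, 0.901, 0.023, -0.019]
wrist_force: [0.3, -1.1, 1.1]
grip_width: 0.0769
```

```bash
python3 - <<'E'
from h import *
state(); f=shot("wrist")
g=pin(f,"gear_mid",.007,2); print(g,poly(f,"gear_mid",.01))
toward(g[0][2][:2])
E
```

```text
t 52.2 p [560.8 413.3  -0.6] x [-0.626 -0.78   0.015] y [-0.778  0.626  0.057] z [-0.054  0.024 -0.998] F [ 0.3 -1.1  1.1] w 76.9 j6 -0.28
[(0.9, [321.0, 269.0], [0.5606, 0.412, 0.007])] (0.93, 335, [560.6, 413.2], [56.1, 52.2], 56.8)
shift mm [ 1.1 -0.7 -0. ]
```

Emit:
{"method": "drive_tool", "body": {
  "rows": [
    {"linear":[1,0,0],"turn":0,"gripper":1},
    {"linear":[0,0,0],"turn":0,"gripper":1},
    {"linear":[0,0,0],"turn":0,"gripper":1},
    {"linear":[0,0,0],"turn":0,"gripper":1},
    {"linear":[0,0,0],"turn":0,"gripper":1},
    {"linear":[0,0,0],"turn":0,"gripper":1},
    {"linear":[0,0,0],"turn":0,"gripper":1},
    {"linear":[0,0,0],"turn":0,"gripper":1}
  ]
}}

```text
clock: 53.35
ee_pos: [0.5603, 0.4127, 0.0005]
tool_rot: [-0.432, 0.901, 0.023, -0.018]
wrist_force: [-0.8, -0.0, 0.4]
grip_width: 0.0489
```

Emit:
{"method": "drive_tool", "body": {
  "rows": [
    {"linear":[0,0,-20],"turn":0,"gripper":1},
    {"linear":[0,0,-40],"turn":0,"gripper":1},
    {"linear":[0,0,-50],"turn":0,"gripper":1},
    {"linear":[0,0,-40],"turn":0,"gripper":1},
    {"linear":[0,0,-20],"turn":0,"gripper":1},
    {"linear":[0,0,0],"turn":0,"gripper":1},
    {"linear":[0,0,0],"turn":0,"gripper":1},
    {"linear":[0,0,0],"turn":0,"gripper":1}
  ]
}}

```text
clock: 54.35
ee_pos: [0.5664, 0.406, 0.166]
tool_rot: [-0.432, 0.901, 0.021, -0.026]
wrist_force: [0.1, 0.3, -1.3]
grip_width: 0.0486
```

```bash
python3 - <<'E'
from h import *
state(); f=shot("wrist"); z=arm.get_obs()["ee_pos"][2]
g=pin(f,"gear_mid",z+.008,2); print(g,poly(f,"gear_mid",z+.012))
toward([.506,-.0228],np.radians(15.8))
E
```

```text
t 54.35 p [566.4 406.  166. ] x [-0.626 -0.78   0.028] y [-0.777  0.626  0.061] z [-0.065  0.016 -0.998] F [ 0.1  0.3 -1.3] w 48.6 j6 -0.29
[(0.59, [319.0, 272.0], [0.5679, 0.4053, 0.1737])] (0.6, 345, [567.0, 405.5], [57.1, 49.6], 51.4)
shift mm [ 372.1 -221.5   -2.9] turn -0.954
```

Emit:
{"method": "drive_tool", "body": {
  "rows": [
    {"linear":[30,-18,0],"turn":0,"gripper":1},
    {"linear":[50,-30,0],"turn":0,"gripper":1},
    {"linear":[50,-30,0],"turn":0,"gripper":1},
    {"linear":[50,-30,0],"turn":0,"gripper":1},
    {"linear":[50,-30,0],"turn":0,"gripper":1},
    {"linear":[50,-30,0],"turn":0,"gripper":1},
    {"linear":[50,-30,0],"turn":0,"gripper":1},
    {"linear":[35,-20,0],"turn":0,"gripper":1}
  ]
}}

```text
clock: 55.5
ee_pos: [0.5058, -0.0237, 0.159]
tool_rot: [-0.435, 0.9, 0.021, -0.026]
wrist_force: [0.2, -0.0, -1.4]
grip_width: 0.0488
```

Emit:
{"method": "drive_tool", "body": {
  "rows": [
    {"linear":[0,0,0],"turn":-0.159,"gripper":1},
    {"linear":[0,0,0],"turn":-0.159,"gripper":1},
    {"linear":[0,0,0],"turn":-0.159,"gripper":1},
    {"linear":[0,0,0],"turn":-0.159,"gripper":1},
    {"linear":[0,0,0],"turn":-0.159,"gripper":1},
    {"linear":[0,0,0],"turn":-0.159,"gripper":1},
    {"linear":[0,0,0],"turn":0,"gripper":1},
    {"linear":[0,0,0],"turn":0,"gripper":1}
  ]
}}

```text
clock: 56.5
ee_pos: [0.5036, -0.0282, 0.1578]
tool_rot: [0.805, -0.592, -0.032, 0.014]
wrist_force: [0.8, 0.0, -2.0]
grip_width: 0.049
```

```bash
python3 - <<'E'
from h import *
state(); f=shot("wrist"); z=arm.get_obs()["ee_pos"][2]
g=pin(f,"gear_mid",z+.008,2); print(g,poly(f,"gear_mid",z+.012),pin(f,"nest3",.036))
toward([.506,-.0228],np.radians(15.8))
E
```

```text
t 56.5 p [503.6 -28.2 157.8] x [ 0.298 -0.954 -0.034] y [-0.952 -0.3    0.06 ] z [-0.067  0.015 -0.998] F [ 0.8  0.  -2. ] w 49.0 j6 -1.94
[(0.91, [320.0, 272.0], [0.5043, -0.0277, 0.1658]), (0.56, [308.0, 199.0], [0.5216, -0.0648, 0.1658])] (0.56, 373, [503.8, -28.1], [49.8, 58.6], 18.4) [(0.79, [310.0, 200.0], [0.5049, -0.023, 0.036])]
shift mm [-4.5 -3.8 -0.1] turn 0.031
```

Emit:
{"method": "drive_tool", "body": {
  "rows": [
    {"linear":[-2,-8,0],"turn":0.031,"gripper":1},
    {"linear":[0,0,20],"turn":0,"gripper":1},
    {"linear":[0,0,30],"turn":0,"gripper":1},
    {"linear":[0,0,30],"turn":0,"gripper":1},
    {"linear":[0,0,5],"turn":0,"gripper":1},
    {"linear":[0,0,0],"turn":0,"gripper":1},
    {"linear":[0,0,0],"turn":0,"gripper":1},
    {"linear":[0,0,0],"turn":0,"gripper":1}
  ]
}}

```text
clock: 57.7
ee_pos: [0.509, -0.0226, 0.0745]
tool_rot: [0.795, -0.605, -0.028, 0.012]
wrist_force: [0.6, -0.8, -1.2]
grip_width: 0.0488
```

```bash
python3 - <<'E'
from h import *
state(); f=shot("wrist"); z=arm.get_obs()["ee_pos"][2]
cv2.imwrite("pics/w18.png",f["image"])
g=pin(f,"gear_mid",z+.008,2); print(g,poly(f,"gear_mid",z+.012))
toward([.506,-.0228],np.radians(15.8))
E
```

```text
t 57.7 p [509.  -22.6  74.5] x [ 0.265 -0.964 -0.03 ] y [-0.962 -0.267  0.053] z [-0.059  0.014 -0.998] F [ 0.6 -0.8 -1.2] w 48.8 j6 -1.89
[(0.75, [320.0, 274.0], [0.5095, -0.0214, 0.0826])] (0.65, 378, [509.0, -22.4], [49.3, 59.1], 14.5)
shift mm [-0.5  2.7  0.2] turn -0.005
```

View pics/w18.png

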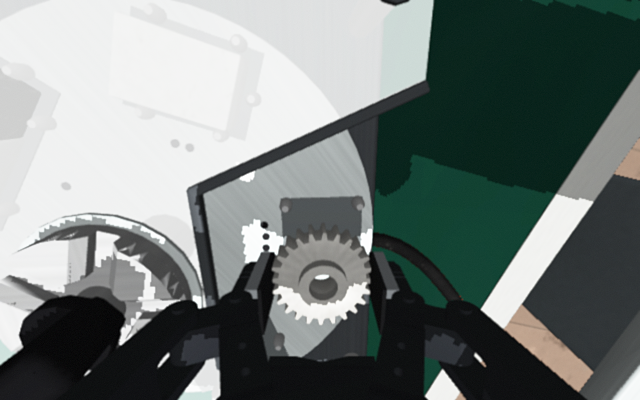

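Gear over nest 3 (three dots at (265,238), far pins at (284,206) and (360,205) centred on it).

Emit:
{"method": "drive_tool", "body": {
  "rows": [
    {"linear":[0.5,1,0],"turn":0,"gripper":1},
    {"linear":[0,0,8],"turn":0,"gripper":1},
    {"linear":[0,0,8],"turn":0,"gripper":1},
    {"linear":[0,0,4],"turn":0,"gripper":1},
    {"linear":[0,0,0],"turn":0,"gripper":1},
    {"linear":[0,0,0],"turn":0,"gripper":1},
    {"linear":[0,0,0],"turn":0,"gripper":1},
    {"linear":[0,0,0],"turn":0,"gripper":1}
  ]
}}

```text
clock: 58.85
ee_pos: [0.5064, -0.0231, 0.0528]
tool_rot: [0.795, -0.605, -0.028, 0.012]
wrist_force: [-1.0, -0.0, -1.4]
grip_width: 0.049
```

```bash
python3 - <<'E'
from h import *
state(); f=shot("wrist"); z=arm.get_obs()["ee_pos"][2]
print(pin(f,"gear_mid",z+.008,1))
# far pins
w=ray(f,[[0,0]],.046)
g=cv2.cvtColor(f["image"],6); cv2.imwrite("pics/w19.png",f["image"])
toward([.506,-.0228],np.radians(15.8))
E
```

```text
t 58.85 p [506.4 -23.1  52.8] x [ 0.265 -0.964 -0.03 ] y [-0.962 -0.267  0.054] z [-0.06   0.014 -0.998] F [-1.  -0.  -1.4] w 49.0 j6 -1.89
[(0.96, [323.0, 275.0], [0.5049, -0.0213, 0.0608])]
shift mm [-0.4  0.3  0. ] turn -0.006
```

Emit:
{"method": "drive_tool", "body": {
  "rows": [
    {"linear":[0,-0.5,0],"turn":0,"gripper":1},
    {"linear":[0,0,6],"turn":0,"gripper":1},
    {"linear":[0,0,6],"turn":0,"gripper":1},
    {"linear":[0,0,3],"turn":0,"gripper":1},
    {"linear":[0,0,0],"turn":0,"gripper":1},
    {"linear":[0,0,0],"turn":0,"gripper":1},
    {"linear":[0,0,0],"turn":0,"gripper":1},
    {"linear":[0,0,0],"turn":0,"gripper":1}
  ]
}}

```text
clock: 59.95
ee_pos: [0.5076, -0.0228, 0.0448]
tool_rot: [0.795, -0.605, -0.025, 0.01]
wrist_force: [-2.5, -0.3, 3.4]
grip_width: 0.049
```

```bash
python3 - <<'E'
from h import *
state(); toward([.506,-.0228],np.radians(15.8))
E
```

```text
t 59.95 p [507.6 -22.8  44.8] x [ 0.266 -0.964 -0.029] y [-0.963 -0.267  0.046] z [-0.052  0.015 -0.999] F [-2.5 -0.3  3.4] w 49.0 j6 -1.89
shift mm [-0.4  1.5  0.1] turn -0.005
```

Touching pin cones 8 mm high, with a side force toward -x: shift that way and lower.

Emit:
{"method": "drive_tool", "body": {
  "rows": [
    {"linear":[0,0,-2],"turn":0,"gripper":1},
    {"linear":[0,2,0],"turn":0,"gripper":1},
    {"linear":[0,0,0],"turn":0,"gripper":1},
    {"linear":[0,0,4],"turn":0,"gripper":1},
    {"linear":[0,0,4],"turn":0,"gripper":1},
    {"linear":[0,0,3],"turn":0,"gripper":1},
    {"linear":[0,0,0],"turn":0,"gripper":1},
    {"linear":[0,0,0],"turn":0,"gripper":1}
  ]
}}

```text
clock: 60.95
ee_pos: [0.5037, -0.0239, 0.037]
tool_rot: [0.795, -0.606, -0.026, 0.011]
wrist_force: [-0.8, 0.0, -0.5]
grip_width: 0.049
```

```bash
python3 - <<'E'
from h import *
state(); f=shot("wrist"); z=arm.get_obs()["ee_pos"][2]
print(pin(f,"gear_mid",z+.008,1)); cv2.imwrite("pics/w20.png",f["image"])
toward([.506,-.0228],np.radians(15.8))
E
```

```text
t 60.95 p [503.7 -23.9  37. ] x [ 0.265 -0.964 -0.028] y [-0.963 -0.266  0.048] z [-0.054  0.014 -0.998] F [-0.8  0.  -0.5] w 49.0 j6 -1.89
[(0.8, [320.0, 271.0], [0.5043, -0.0243, 0.045])]
shift mm [-0.5 -2.5 -0.1] turn -0.006
```

Emit:
{"method": "drive_tool", "body": {
  "rows": [
    {"linear":[0,0,0],"turn":0,"gripper":0.25},
    {"linear":[0,0,0],"turn":0,"gripper":0.25},
    {"linear":[0,0,0],"turn":0,"gripper":0.25},
    {"linear":[0,0,-30],"turn":0,"gripper":0.25},
    {"linear":[0,0,-55],"turn":0,"gripper":0.25},
    {"linear":[0,0,-55],"turn":0,"gripper":0.25},
    {"linear":[0,0,-20],"turn":0,"gripper":0.4},
    {"linear":[0,0,0],"turn":0,"gripper":0.4}
  ]
}}

```text
clock: 62.05
ee_pos: [0.5105, -0.0259, 0.1977]
tool_rot: [0.795, -0.605, -0.03, 0.014]
wrist_force: [0.9, -0.6, -1.1]
grip_width: 0.0512
```

```bash
python3 - <<'E'
from h import *
state(); f=shot("wrist"); cv2.imwrite("pics/w21.png",f["image"][80:320,160:480])
print(pin(f,"gear_mid",.043,2),poly(f,"gear_mid",.046),pin(f,"nest3",.036))
toward([.6035,.0045],np.radians(142))
E
```

```text
t 62.05 p [510.5 -25.9 197.7] x [ 0.265 -0.964 -0.03 ] y [-0.962 -0.266  0.059] z [-0.065  0.013 -0.998] F [ 0.9 -0.6 -1.1] w 51.2 j6 -1.9
[(0.76, [318.0, 190.0], [0.5037, -0.0232, 0.043])] (0.86, 145, [502.5, -23.1], [51.2, 50.0], 4.1) [(0.75, [314.0, 189.0], [0.5067, -0.0218, 0.036])]
shift mm [  -4.  -100.1   -6.6] turn 0.933
```

View pics/w21.png

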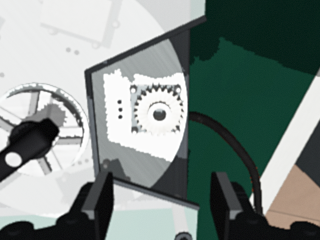

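Gear sits among its four pins with three dots alongside. Carton is absent, so two notches remain. Going to the knob, unwinding the wrist so that both can be done in one hold.

Emit:
{"method": "drive_tool", "body": {
  "rows": [
    {"linear":[-1,-33,0],"turn":0,"gripper":0.4},
    {"linear":[-1,-33,0],"turn":0,"gripper":0.4},
    {"linear":[-1,-33,0],"turn":0,"gripper":0.4},
    {"linear":[0,0,0],"turn":0.185,"gripper":0.4},
    {"linear":[0,0,0],"turn":0.185,"gripper":0.4},
    {"linear":[0,0,0],"turn":0.185,"gripper":0.4},
    {"linear":[0,0,0],"turn":0.185,"gripper":0.4},
    {"linear":[0,0,0],"turn":0.185,"gripper":0.4}
  ]
}}

```text
clock: 63.25
ee_pos: [0.5972, 0.0048, 0.1703]
tool_rot: [-0.433, 0.9, 0.028, -0.043]
wrist_force: [0.4, -0.4, 0.4]
grip_width: 0.0513
```

Emit:
{"method": "drive_tool", "body": {
  "rows": [
    {"linear":[0,0,0],"turn":0.185,"gripper":0.4},
    {"linear":[0,0,0],"turn":0.185,"gripper":0.4},
    {"linear":[0,0,0],"turn":0.185,"gripper":0.4},
    {"linear":[0,0,0],"turn":0.185,"gripper":0.4},
    {"linear":[0,0,0],"turn":0.185,"gripper":0.4},
    {"linear":[0,0,0],"turn":0.185,"gripper":0.4},
    {"linear":[0,0,0],"turn":0.185,"gripper":0.4},
    {"linear":[0,0,0],"turn":0.185,"gripper":0.4}
  ]
}}

```text
clock: 64.25
ee_pos: [0.5887, 0.005, 0.1532]
tool_rot: [0.296, 0.953, -0.012, -0.065]
wrist_force: [0.8, 0.1, 0.5]
grip_width: 0.0513
```

```bash
python3 - <<'E'
from h import *
state(); toward([.6035,.0045],np.radians(-38))
E
```

```text
t 64.25 p [588.7   5.  153.2] x [-0.816  0.566  0.116] y [ 0.563  0.824 -0.062] z [-0.131  0.015 -0.991] F [0.8 0.1 0.5] w 51.3 j6 0.6
shift mm [-12.4   7.9  -1.9] turn -1.506
```

The tool tilt has grown to 0.13 rad while turning here. Raising and moving inward to see whether that undoes it before gripping the knob.

Emit:
{"method": "drive_tool", "body": {
  "rows": [
    {"linear":[6,-3,-50],"turn":0,"gripper":0.4},
    {"linear":[0,0,0],"turn":0,"gripper":0.4},
    {"linear":[0,0,0],"turn":0,"gripper":0.4},
    {"linear":[0,0,0],"turn":0,"gripper":0.4},
    {"linear":[0,0,0],"turn":0,"gripper":0.4},
    {"linear":[0,0,0],"turn":0,"gripper":0.4},
    {"linear":[0,0,0],"turn":0,"gripper":0.4},
    {"linear":[0,0,0],"turn":0,"gripper":0.4}
  ]
}}

```text
clock: 65.25
ee_pos: [0.584, 0.0053, 0.1946]
tool_rot: [0.296, 0.952, -0.015, -0.074]
wrist_force: [-0.1, -0.4, -0.1]
grip_width: 0.0515
```

```bash
python3 - <<'E'
from h import *
state(); print(np.round(arm.get_obs()["joints"],3))
E
```

```text
t 65.25 p [584.    5.3 194.6] x [-0.814  0.567  0.131] y [ 0.562  0.824 -0.072] z [-0.149  0.015 -0.989] F [-0.1 -0.4 -0.1] w 51.5 j6 0.6
[1.000e-03 5.510e-01 3.620e-01 1.531e+00 1.500e-02 6.040e-01]
```

Emit:
{"method": "drive_tool", "body": {
  "rows": [
    {"linear":[27,-19,4],"turn":0,"gripper":0.4},
    {"linear":[27,-19,4],"turn":0,"gripper":0.4},
    {"linear":[27,-19,4],"turn":0,"gripper":0.4},
    {"linear":[0,0,0],"turn":0,"gripper":0.4},
    {"linear":[0,0,0],"turn":0,"gripper":0.4},
    {"linear":[0,0,0],"turn":0,"gripper":0.4},
    {"linear":[0,0,0],"turn":0,"gripper":0.4},
    {"linear":[0,0,0],"turn":0,"gripper":0.4}
  ]
}}

```text
clock: 66.25
ee_pos: [0.4848, 0.0045, 0.197]
tool_rot: [0.296, 0.952, -0.015, -0.072]
wrist_force: [-0.4, 0.3, -0.1]
grip_width: 0.0511
```

```bash
python3 - <<'E'
from h import *
state(); print(np.round(arm.get_obs()["joints"],3))
E
```

```text
t 66.25 p [484.8   4.5 197. ] x [-0.814  0.567  0.128] y [ 0.562  0.824 -0.07 ] z [-0.146  0.015 -0.989] F [-0.4  0.3 -0.1] w 51.1 j6 0.6
[-0.     0.346  0.048  1.419  0.015  0.602]
```

Emit:
{"method": "drive_tool", "body": {
  "rows": [
    {"linear":[-8,4,59],"turn":0,"gripper":0.4},
    {"linear":[0,0,0],"turn":0,"gripper":0.4},
    {"linear":[0,0,0],"turn":0,"gripper":0.4},
    {"linear":[0,0,0],"turn":0,"gripper":0.4},
    {"linear":[0,0,0],"turn":0,"gripper":0.4},
    {"linear":[0,0,0],"turn":0,"gripper":0.4},
    {"linear":[0,0,0],"turn":0,"gripper":0.4},
    {"linear":[0,0,0],"turn":0,"gripper":0.4}
  ]
}}

```text
clock: 67.25
ee_pos: [0.4911, 0.0041, 0.1434]
tool_rot: [0.296, 0.953, -0.013, -0.065]
wrist_force: [-0.3, -0.2, 0.7]
grip_width: 0.0513
```

```bash
python3 - <<'E'
from h import *
state()
E
```

```text
t 67.25 p [491.1   4.1 143.4] x [-0.816  0.566  0.117] y [ 0.563  0.824 -0.063] z [-0.132  0.015 -0.991] F [-0.3 -0.2  0.7] w 51.3 j6 0.6
```

Emit:
{"method": "drive_tool", "body": {
  "rows": [
    {"linear":[1,-0.5,-10],"turn":0,"gripper":0.4},
    {"linear":[1,-0.5,-10],"turn":0,"gripper":0.4},
    {"linear":[1,-0.5,-10],"turn":0,"gripper":0.4},
    {"linear":[1,-0.5,-10],"turn":0,"gripper":0.4},
    {"linear":[1,-0.5,-10],"turn":0,"gripper":0.4},
    {"linear":[1,-0.5,-10],"turn":0,"gripper":0.4},
    {"linear":[0,0,0],"turn":0,"gripper":0.4},
    {"linear":[0,0,0],"turn":0,"gripper":0.4}
  ]
}}

```text
clock: 68.25
ee_pos: [0.4929, 0.0042, 0.209]
tool_rot: [0.296, 0.953, -0.012, -0.065]
wrist_force: [0.1, -0.4, 0.2]
grip_width: 0.0514
```

```bash
python3 - <<'E'
from h import *
state()
E
```

```text
t 68.25 p [492.9   4.2 209. ] x [-0.816  0.567  0.116] y [ 0.563  0.824 -0.062] z [-0.131  0.015 -0.991] F [ 0.1 -0.4  0.2] w 51.4 j6 0.6
```

A single fast downward row takes out ~0.014 rad and a gradual rise costs nothing, so repeating that cycle.

Emit:
{"method": "drive_tool", "body": {
  "rows": [
    {"linear":[-7,4,60],"turn":0,"gripper":0.4},
    {"linear":[0,0,0],"turn":0,"gripper":0.4},
    {"linear":[2,-1,-20],"turn":0,"gripper":0.4},
    {"linear":[4,-2,-40],"turn":0,"gripper":0.4},
    {"linear":[4,-2,-38],"turn":0,"gripper":0.4},
    {"linear":[2,-1,-20],"turn":0,"gripper":0.4},
    {"linear":[0,0,0],"turn":0,"gripper":0.4},
    {"linear":[-6,4,60],"turn":0,"gripper":0.4}
  ]
}}

```text
clock: 69.25
ee_pos: [0.5026, 0.0053, 0.2232]
tool_rot: [0.297, 0.953, -0.009, -0.053]
wrist_force: [0.5, 0.0, -1.2]
grip_width: 0.0511
```

Emit:
{"method": "drive_tool", "body": {
  "rows": [
    {"linear":[0,0,0],"turn":0,"gripper":0.4},
    {"linear":[-6,3,60],"turn":0,"gripper":0.4},
    {"linear":[0,0,0],"turn":0,"gripper":0.4},
    {"linear":[2,-1,-20],"turn":0,"gripper":0.4},
    {"linear":[4,-2,-40],"turn":0,"gripper":0.4},
    {"linear":[4,-2,-38],"turn":0,"gripper":0.4},
    {"linear":[2,-1,-20],"turn":0,"gripper":0.4},
    {"linear":[0,0,0],"turn":0,"gripper":0.4}
  ]
}}

```text
clock: 70.25
ee_pos: [0.512, 0.0053, 0.3113]
tool_rot: [0.297, 0.954, -0.004, -0.037]
wrist_force: [0.6, -0.5, -1.0]
grip_width: 0.0512
```

```bash
python3 - <<'E'
from h import *
state()
E
```

```text
t 70.25 p [512.    5.3 311.3] x [-0.821  0.567  0.069] y [ 0.566  0.824 -0.029] z [-0.074  0.015 -0.997] F [ 0.6 -0.5 -1. ] w 51.2 j6 0.6
```

Emit:
{"method": "drive_tool", "body": {
  "rows": [
    {"linear":[-4,2,60],"turn":0,"gripper":0.4},
    {"linear":[0,0,0],"turn":0,"gripper":0.4},
    {"linear":[-3,2,60],"turn":0,"gripper":0.4},
    {"linear":[0,0,0],"turn":0,"gripper":0.4},
    {"linear":[1,0,-20],"turn":0,"gripper":0.4},
    {"linear":[2,0,-40],"turn":0,"gripper":0.4},
    {"linear":[2,0,-38],"turn":0,"gripper":0.4},
    {"linear":[1,0,-20],"turn":0,"gripper":0.4}
  ]
}}

```text
clock: 71.25
ee_pos: [0.53, 0.008, 0.3457]
tool_rot: [0.297, 0.955, 0.004, -0.012]
wrist_force: [-0.3, -0.8, -0.1]
grip_width: 0.0518
```

Emit:
{"method": "drive_tool", "body": {
  "rows": [
    {"linear":[0,0,0],"turn":0,"gripper":0.4},
    {"linear":[-2,1,60],"turn":0,"gripper":0.4},
    {"linear":[0,0,0],"turn":0,"gripper":0.4},
    {"linear":[0,0,0],"turn":0,"gripper":0.4},
    {"linear":[0,0,0],"turn":-0.1,"gripper":0.4},
    {"linear":[0,0,0],"turn":-0.15,"gripper":0.4},
    {"linear":[0,0,0],"turn":-0.15,"gripper":0.4},
    {"linear":[0,0,0],"turn":-0.1,"gripper":0.4}
  ]
}}

```text
clock: 72.25
ee_pos: [0.5505, 0.0086, 0.3194]
tool_rot: [0.043, 0.999, 0.009, 0.021]
wrist_force: [-1.5, -0.4, 0.4]
grip_width: 0.0512
```

```bash
python3 - <<'E'
from h import *
state(); toward([.6035,.0045],np.radians(142))
E
```

```text
t 72.25 p [550.5   8.6 319.4] x [-0.995  0.086 -0.04 ] y [0.086 0.996 0.02 ] z [ 0.042  0.016 -0.999] F [-1.5 -0.4  0.4] w 51.2 j6 0.09
shift mm [-53.1   0.5   2.2] turn -0.993
```

Emit:
{"method": "drive_tool", "body": {
  "rows": [
    {"linear":[0,0,0],"turn":0.179,"gripper":0.4},
    {"linear":[0,0,0],"turn":0.179,"gripper":0.4},
    {"linear":[0,0,0],"turn":0.179,"gripper":0.4},
    {"linear":[0,0,0],"turn":0.179,"gripper":0.4},
    {"linear":[0,0,0],"turn":0.179,"gripper":0.4},
    {"linear":[0,0,0],"turn":0.179,"gripper":0.4},
    {"linear":[0,0,0],"turn":0.179,"gripper":0.4},
    {"linear":[0,0,0],"turn":0.179,"gripper":0.4}
  ]
}}

```text
clock: 73.25
ee_pos: [0.5711, 0.0085, 0.3581]
tool_rot: [0.704, 0.708, 0.045, 0.033]
wrist_force: [0.6, 1.2, 0.6]
grip_width: 0.0508
```

Emit:
{"method": "drive_tool", "body": {
  "rows": [
    {"linear":[0,0,0],"turn":0.179,"gripper":0.4},
    {"linear":[0,0,0],"turn":0.179,"gripper":0.4},
    {"linear":[0,0,0],"turn":0.179,"gripper":0.4},
    {"linear":[0,0,0],"turn":0.179,"gripper":0.4},
    {"linear":[0,0,0],"turn":0,"gripper":0.4},
    {"linear":[0,0,0],"turn":0,"gripper":0.4},
    {"linear":[0,0,0],"turn":0,"gripper":0.4},
    {"linear":[0,0,0],"turn":0,"gripper":0.4}
  ]
}}

```text
clock: 74.25
ee_pos: [0.5835, 0.0084, 0.3864]
tool_rot: [0.909, 0.408, 0.075, 0.025]
wrist_force: [-0.4, 0.1, 0.0]
grip_width: 0.051
```

```bash
python3 - <<'E'
from h import *
state(); toward([.6035,.0045],np.radians(142))
E
```

```text
t 74.25 p [583.5   8.4 386.4] x [0.655 0.746 0.117] y [ 0.739 -0.666  0.106] z [ 0.157  0.017 -0.987] F [-0.4  0.1  0. ] w 51.0 j6 2.31
shift mm [10.2 17.3  3.1] turn -0.07
```

Emit:
{"method": "drive_tool", "body": {
  "rows": [
    {"linear":[-2.5,-2,22],"turn":0,"gripper":0.4},
    {"linear":[-2.5,-2,22],"turn":0,"gripper":0.4},
    {"linear":[-2.5,-2,22],"turn":0,"gripper":0.4},
    {"linear":[-2.5,-2,22],"turn":0,"gripper":0.4},
    {"linear":[-2.5,-2,22],"turn":0,"gripper":0.4},
    {"linear":[-2.5,-2,22],"turn":0,"gripper":0.4},
    {"linear":[-2.5,-2,22],"turn":0,"gripper":0.4},
    {"linear":[0,0,0],"turn":0,"gripper":0.4}
  ]
}}

```text
clock: 75.25
ee_pos: [0.5848, 0.0072, 0.2249]
tool_rot: [0.908, 0.411, 0.074, 0.024]
wrist_force: [0.2, 0.3, 0.3]
grip_width: 0.0513
```

```bash
python3 - <<'E'
from h import *
state(); print(np.round(arm.get_obs()["joints"],3))
E
```

```text
t 75.25 p [584.8   7.2 224.9] x [0.652 0.75  0.114] y [ 0.742 -0.662  0.105] z [ 0.154  0.017 -0.988] F [0.2 0.3 0.3] w 51.3 j6 2.3
[0.004 0.29  0.041 1.167 0.016 2.298]
```

Emit:
{"method": "drive_tool", "body": {
  "rows": [
    {"linear":[6,6,-58],"turn":0,"gripper":0.4},
    {"linear":[0,0,0],"turn":0,"gripper":0.4},
    {"linear":[0,0,0],"turn":0,"gripper":0.4},
    {"linear":[0,0,0],"turn":0,"gripper":0.4},
    {"linear":[0,0,0],"turn":0,"gripper":0.4},
    {"linear":[0,0,0],"turn":0,"gripper":0.4},
    {"linear":[0,0,0],"turn":0,"gripper":0.4},
    {"linear":[0,0,0],"turn":0,"gripper":0.4}
  ]
}}

```text
clock: 76.25
ee_pos: [0.5826, 0.0068, 0.2841]
tool_rot: [0.908, 0.411, 0.072, 0.023]
wrist_force: [-0.0, -0.2, 0.2]
grip_width: 0.0511
```

```bash
python3 - <<'E'
from h import *
state(); print(np.round(arm.get_obs()["joints"],3))
E
```

```text
t 76.25 p [582.6   6.8 284.1] x [0.651 0.75  0.112] y [ 0.744 -0.661  0.102] z [ 0.15   0.017 -0.989] F [-0.  -0.2  0.2] w 51.1 j6 2.3
[0.003 0.27  0.169 1.319 0.016 2.296]
```

Emit:
{"method": "drive_tool", "body": {
  "rows": [
    {"linear":[-3,-2.5,25],"turn":0,"gripper":0.4},
    {"linear":[-3,-2.5,25],"turn":0,"gripper":0.4},
    {"linear":[-3,-2.5,25],"turn":0,"gripper":0.4},
    {"linear":[-3,-2.5,20],"turn":0,"gripper":0.4},
    {"linear":[0,0,0],"turn":0,"gripper":0.4},
    {"linear":[0,0,0],"turn":0,"gripper":0.4},
    {"linear":[0,0,0],"turn":0,"gripper":0.4},
    {"linear":[0,0,0],"turn":0,"gripper":0.4}
  ]
}}

```text
clock: 77.25
ee_pos: [0.5839, 0.006, 0.1886]
tool_rot: [0.908, 0.411, 0.075, 0.025]
wrist_force: [0.5, -0.0, 0.3]
grip_width: 0.0515
```

```bash
python3 - <<'E'
from h import *
state(); print(np.round(arm.get_obs()["joints"],3))
E
```

```text
t 77.25 p [583.9   6.  188.6] x [0.651 0.75  0.116] y [ 0.743 -0.661  0.106] z [ 0.156  0.017 -0.988] F [ 0.5 -0.   0.3] w 51.5 j6 2.29
[ 2.000e-03  3.070e-01 -3.200e-02  1.075e+00  1.700e-02  2.294e+00]
```

Emit:
{"method": "drive_tool", "body": {
  "rows": [
    {"linear":[0,0,0],"turn":0.05,"gripper":0.4},
    {"linear":[0,0,0],"turn":-0.05,"gripper":0.4},
    {"linear":[0,0,0],"turn":0.05,"gripper":0.4},
    {"linear":[0,0,0],"turn":-0.05,"gripper":0.4},
    {"linear":[0,0,0],"turn":0.05,"gripper":0.4},
    {"linear":[0,0,0],"turn":-0.05,"gripper":0.4},
    {"linear":[0,0,0],"turn":0.05,"gripper":0.4},
    {"linear":[0,0,0],"turn":-0.05,"gripper":0.4}
  ]
}}

```text
clock: 78.25
ee_pos: [0.5873, 0.006, 0.1948]
tool_rot: [0.908, 0.411, 0.08, 0.027]
wrist_force: [0.5, 0.1, -0.6]
grip_width: 0.0511
```

```bash
python3 - <<'E'
from h import *
state(); print(np.round(arm.get_obs()["joints"],3)); toward([.6035,.0045],np.radians(142))
E
```

```text
t 78.25 p [587.3   6.  194.8] x [0.65  0.75  0.123] y [ 0.742 -0.661  0.114] z [ 0.167  0.017 -0.986] F [ 0.5  0.1 -0.6] w 51.1 j6 2.29
[ 2.000e-03  3.010e-01 -2.500e-02  1.077e+00  1.700e-02  2.295e+00]
shift mm [ 9.4 13.1  2.7] turn -0.065
```

Emit:
{"method": "drive_tool", "body": {
  "rows": [
    {"linear":[-16,-18.5,-4],"turn":0,"gripper":0.4},
    {"linear":[-16,-18.5,-4],"turn":0,"gripper":0.4},
    {"linear":[-16,-18.5,-4],"turn":0,"gripper":0.4},
    {"linear":[-16,-18.5,-4],"turn":0,"gripper":0.4},
    {"linear":[0,0,0],"turn":0,"gripper":0.4},
    {"linear":[0,0,0],"turn":0,"gripper":0.4},
    {"linear":[0,0,0],"turn":0,"gripper":0.4},
    {"linear":[0,0,0],"turn":0,"gripper":0.4}
  ]
}}

```text
clock: 79.25
ee_pos: [0.4907, 0.0067, 0.1987]
tool_rot: [0.907, 0.411, 0.085, 0.029]
wrist_force: [-0.6, -0.1, -0.8]
grip_width: 0.0513
```

```bash
python3 - <<'E'
from h import *
state(); print(np.round(arm.get_obs()["joints"],3))
E
```

```text
t 79.25 p [490.7   6.7 198.7] x [0.648 0.751 0.13 ] y [ 0.741 -0.661  0.122] z [ 0.178  0.017 -0.984] F [-0.6 -0.1 -0.8] w 51.3 j6 2.3
[ 0.004  0.104 -0.267  1.022  0.016  2.296]
```

Emit:
{"method": "drive_tool", "body": {
  "rows": [
    {"linear":[21.5,24.5,5.5],"turn":0,"gripper":0.4},
    {"linear":[21.5,24.5,5.5],"turn":0,"gripper":0.4},
    {"linear":[21.5,24.5,5.5],"turn":0,"gripper":0.4},
    {"linear":[0,0,0],"turn":-0.03,"gripper":0.4},
    {"linear":[0,0,0],"turn":-0.03,"gripper":0.4},
    {"linear":[0,0,0],"turn":0.03,"gripper":0.4},
    {"linear":[0,0,0],"turn":-0.03,"gripper":0.4},
    {"linear":[0,0,0],"turn":0,"gripper":0.4}
  ]
}}

```text
clock: 80.25
ee_pos: [0.5916, 0.0068, 0.198]
tool_rot: [0.894, 0.439, 0.082, 0.031]
wrist_force: [-0.4, -0.3, 0.0]
grip_width: 0.0511
```

```bash
python3 - <<'E'
from h import *
state(); print(np.round(arm.get_obs()["joints"],3)); toward([.6035,.0045],np.radians(142))
E
```

```text
t 80.25 p [591.6   6.8 198. ] x [0.6   0.791 0.12 ] y [ 0.78  -0.612  0.128] z [ 0.174  0.017 -0.985] F [-0.4 -0.3  0. ] w 51.1 j6 2.23
[ 0.003  0.302 -0.016  1.077  0.016  2.233]
shift mm [ 5.3 10.7  2. ] turn -0.002
```

Emit:
{"method": "drive_tool", "body": {
  "rows": [
    {"linear":[7,7.5,-59],"turn":0,"gripper":0.4},
    {"linear":[0,0,0],"turn":0,"gripper":0.4},
    {"linear":[7,7.5,-59],"turn":0,"gripper":0.4},
    {"linear":[0,0,0],"turn":0,"gripper":0.4},
    {"linear":[-2.5,-2.5,20],"turn":0,"gripper":0.4},
    {"linear":[-5,-5,40],"turn":0,"gripper":0.4},
    {"linear":[-5,-5,38],"turn":0,"gripper":0.4},
    {"linear":[-2.5,-2.5,20],"turn":0,"gripper":0.4}
  ]
}}

```text
clock: 81.25
ee_pos: [0.5846, 0.006, 0.1901]
tool_rot: [0.894, 0.44, 0.08, 0.03]
wrist_force: [0.5, -0.1, 0.9]
grip_width: 0.0511
```

```bash
python3 - <<'E'
from h import *
state(); print(np.round(arm.get_obs()["joints"],3))
E
```

```text
t 81.25 p [584.6   6.  190.1] x [0.601 0.791 0.117] y [ 0.781 -0.612  0.124] z [ 0.169  0.017 -0.985] F [ 0.5 -0.1  0.9] w 51.1 j6 2.23
[ 2.000e-03  2.970e-01 -4.300e-02  1.060e+00  1.700e-02  2.231e+00]
```

Emit:
{"method": "drive_tool", "body": {
  "rows": [
    {"linear":[0,0,0],"turn":0,"gripper":0.4},
    {"linear":[7,7.5,-59],"turn":0,"gripper":0.4},
    {"linear":[0,0,0],"turn":0,"gripper":0.4},
    {"linear":[-2.5,-2.5,20],"turn":0,"gripper":0.4},
    {"linear":[-2.5,-2.5,20],"turn":0,"gripper":0.4},
    {"linear":[-2.5,-2.5,20],"turn":0,"gripper":0.4},
    {"linear":[0,0,0],"turn":0,"gripper":0.4},
    {"linear":[0,0,0],"turn":0,"gripper":0.4}
  ]
}}

```text
clock: 82.25
ee_pos: [0.5857, 0.0056, 0.1935]
tool_rot: [0.894, 0.44, 0.083, 0.031]
wrist_force: [-0.0, -1.1, 0.8]
grip_width: 0.0513
```

```bash
python3 - <<'E'
from h import *
state(); print(np.round(arm.get_obs()["joints"],3)); toward([.6035,.0045],np.radians(142))
E
```

```text
t 82.25 p [585.7   5.6 193.5] x [0.6   0.791 0.121] y [ 0.781 -0.612  0.129] z [ 0.176  0.017 -0.984] F [-0.  -1.1  0.8] w 51.3 j6 2.23
[ 1.000e-03  2.920e-01 -4.300e-02  1.059e+00  1.700e-02  2.230e+00]
shift mm [ 9.8 14.6  3.1] turn -0.001
```

Open-air moves no longer change the tilt. The knob's flat faces should realign the jaws instead, so approach and grip it, allowing for the tilt in the aim.

Emit:
{"method": "drive_tool", "body": {
  "rows": [
    {"linear":[13,17.5,4],"turn":0,"gripper":0.35},
    {"linear":[0,0,0],"turn":0,"gripper":0.35},
    {"linear":[-2.5,-2.5,20],"turn":0,"gripper":0.35},
    {"linear":[-2.5,-2.5,20],"turn":0,"gripper":0.35},
    {"linear":[-1.5,-1.5,12],"turn":0,"gripper":0.35},
    {"linear":[0,0,0],"turn":0,"gripper":0.35},
    {"linear":[0,0,0],"turn":0,"gripper":0.35},
    {"linear":[0,0,0],"turn":0,"gripper":0.35}
  ]
}}

```text
clock: 83.25
ee_pos: [0.6113, 0.0051, 0.148]
tool_rot: [0.893, 0.439, 0.088, 0.034]
wrist_force: [-0.4, 0.8, -0.4]
grip_width: 0.0558
```

```bash
python3 - <<'E'
from h import *
state(); toward([.6078,.005],np.radians(142))
E
```

```text
t 83.25 p [611.3   5.1 148. ] x [0.598 0.791 0.128] y [ 0.779 -0.612  0.138] z [ 0.188  0.017 -0.982] F [-0.4  0.8 -0.4] w 55.8 j6 2.23
shift mm [-2.1 -2.6 -0.7] turn -0.002
```

Emit:
{"method": "drive_tool", "body": {
  "rows": [
    {"linear":[-2,-2.5,0],"turn":0,"gripper":0.35},
    {"linear":[-1.5,-1.7,12],"turn":0,"gripper":0.35},
    {"linear":[-1.5,-1.7,12],"turn":0,"gripper":0.35},
    {"linear":[0,0,0],"turn":0,"gripper":0.35},
    {"linear":[0,0,0],"turn":0,"gripper":0.35},
    {"linear":[0,0,0],"turn":0,"gripper":1},
    {"linear":[0,0,0],"turn":0,"gripper":1},
    {"linear":[0,0,0],"turn":0,"gripper":1}
  ]
}}

```text
clock: 84.25
ee_pos: [0.6036, 0.0086, 0.1212]
tool_rot: [0.893, 0.44, 0.086, 0.028]
wrist_force: [6.9, -4.5, -3.0]
grip_width: 0.0244
```

```bash
python3 - <<'E'
from h import *
state(); print(arm.get_obs()["moment"]); toward([.6078,.005],np.radians(142))
E
```

```text
t 84.25 p [603.6   8.6 121.2] x [0.597 0.791 0.129] y [ 0.782 -0.611  0.127] z [ 0.179  0.025 -0.983] F [ 6.9 -4.5 -3. ] w 24.4 j6 2.23
[ 0.01271659  0.28896061 -0.19270057]
shift mm [-0.3  5.5  0.7] turn -0.0
```

Emit:
{"method": "drive_tool", "body": {
  "rows": [
    {"linear":[0,2,0],"turn":0,"gripper":1},
    {"linear":[0,0,0],"turn":0,"gripper":1},
    {"linear":[0,0,-0.5],"turn":0,"gripper":1},
    {"linear":[0,0,-0.5],"turn":0,"gripper":1},
    {"linear":[0,0,-0.5],"turn":0,"gripper":1},
    {"linear":[0,0,-0.5],"turn":0,"gripper":1},
    {"linear":[0,0,-0.5],"turn":0,"gripper":1},
    {"linear":[0,0,-0.5],"turn":0,"gripper":1}
  ]
}}

```text
clock: 85.25
ee_pos: [0.6036, 0.0084, 0.1213]
tool_rot: [0.893, 0.44, 0.085, 0.025]
wrist_force: [4.3, 1.6, -6.5]
grip_width: 0.0239
```

```bash
python3 - <<'E'
from h import *
state(); print(np.round(arm.get_obs()["moment"],2)); toward([.6078,.005],np.radians(142))
E
```

```text
t 85.25 p [603.6   8.4 121.3] x [0.598 0.791 0.129] y [ 0.782 -0.611  0.12 ] z [ 0.174  0.029 -0.984] F [ 4.3  1.6 -6.5] w 23.9 j6 2.23
[0.99 0.76 0.07]
shift mm [-0.2  5.4  0.6] turn 0.0
```

Emit:
{"method": "drive_tool", "body": {
  "rows": [
    {"linear":[0,0,0],"turn":0,"gripper":0.5},
    {"linear":[0,0,0],"turn":0,"gripper":0.5},
    {"linear":[0.8,1,-7],"turn":0,"gripper":0.5},
    {"linear":[0,0,0],"turn":0,"gripper":0.5},
    {"linear":[0,0,0],"turn":0,"gripper":1},
    {"linear":[0,0,0],"turn":0,"gripper":1},
    {"linear":[0,0,0],"turn":0,"gripper":1},
    {"linear":[0,0,0],"turn":0,"gripper":1}
  ]
}}

```text
clock: 86.25
ee_pos: [0.606, 0.007, 0.134]
tool_rot: [0.893, 0.44, 0.088, 0.029]
wrist_force: [0.5, -0.6, 1.8]
grip_width: 0.0155
```

```bash
python3 - <<'E'
from h import *
state(); print(np.round(arm.get_obs()["moment"],2)); f=shot("top"); print(pin(f,"opening",.036),pin(f,"gear_mid",.043,2))
E
```

```text
t 86.25 p [606.   7. 134.] x [0.597 0.791 0.132] y [ 0.781 -0.611  0.129] z [ 0.183  0.026 -0.983] F [ 0.5 -0.6  1.8] w 15.5 j6 2.23
[0.35 0.72 0.03]
[(0.55, [380.0, 235.0], [0.4925, -0.0217, 0.036])] [(0.5, [382.0, 234.0], [0.4971, -0.0284, 0.043])]
```

Grip now closed properly on the bar (15.5 mm; the lower try had pinched the boss). Lift and turn.

Emit:
{"method": "drive_tool", "body": {
  "rows": [
    {"linear":[1,1,-8],"turn":0,"gripper":1},
    {"linear":[1,1,-7],"turn":0,"gripper":1},
    {"linear":[0.3,0.3,-3],"turn":0,"gripper":1},
    {"linear":[0,0,0],"turn":0,"gripper":1},
    {"linear":[0,0,0],"turn":-0.1,"gripper":1},
    {"linear":[0,0,0],"turn":-0.15,"gripper":1},
    {"linear":[0,0,0],"turn":-0.15,"gripper":1},
    {"linear":[0,0,0],"turn":0,"gripper":1}
  ]
}}

```text
clock: 87.4
ee_pos: [0.6047, 0.0076, 0.1423]
tool_rot: [0.785, 0.613, 0.076, 0.041]
wrist_force: [0.7, -0.9, 2.1]
grip_width: 0.0149
```

```bash
python3 - <<'E'
from h import *
state(); print(np.round(arm.get_obs()["moment"],2)); toward([.606,.007],np.radians(142)+1.2566); f=shot("top"); print(pin(f,"opening",.036),pin(f,"gear_mid",.043,2))
E
```

```text
t 87.4 p [604.7   7.6 142.3] x [0.237 0.969 0.069] y [ 0.957 -0.245  0.158] z [ 0.17   0.029 -0.985] F [ 0.7 -0.9  2.1] w 14.9 j6 1.82
[0.68 1.13 0.05]
shift mm [-0.3  1.4  0.2] turn -0.844
[(0.94, [380.0, 233.0], [0.499, -0.0242, 0.036])] []
```

```bash
cat >> h.py <<'E'
def rotor(f):
    ax=np.array([.6035,.0045])
    for k,z in dict(nest1=.036,blank=.036,gear_mid=.043,block_mid=.048,valve_mid=.049).items():
        for r in arm.pinpoint(f,k):
            p=ray(f,[np.array(r["centre"])*[640,400]],z)[0,:2]-ax; a=np.arctan2(p[1],p[0])-.275-np.pi
            if r["conf"]>.3: print("  ",k,round(r["conf"],2),"r",round(np.hypot(*p)*1000),"angle from opening",round((a+np.pi)%(2*np.pi)-np.pi,3))
E
python3 - <<'E'
from h import *
print("wrist"); rotor(shot("wrist")); print("top"); rotor(shot("top")); print("scene"); rotor(shot("scene"))
f=shot("scene"); print(pin(f,"knob_grip",.138))
E
```

```text
wrist
top
   nest1 0.92 r 87 angle from opening 0.328
   nest1 0.67 r 95 angle from opening -0.752
scene
   nest1 0.77 r 107 angle from opening -1.033
   nest1 0.69 r 106 angle from opening 0.449
   nest1 0.39 r 327 angle from opening -1.907
   blank 0.8 r 118 angle from opening -2.097
[(0.71, [350.0, 210.0], [0.6196, 0.0256, 0.138])]
```

The rotor turned with the tool by about 0.4 rad (scene blank −2.10, expected −2.11). Continue to notch 4.

Emit:
{"method": "drive_tool", "body": {
  "rows": [
    {"linear":[0,0,-1],"turn":-0.14,"gripper":1},
    {"linear":[0,0,0],"turn":-0.14,"gripper":1},
    {"linear":[0,0,0],"turn":-0.14,"gripper":1},
    {"linear":[0,0,0],"turn":-0.14,"gripper":1},
    {"linear":[0,0,0],"turn":-0.14,"gripper":1},
    {"linear":[0,0,0],"turn":-0.14,"gripper":1},
    {"linear":[0,0,0],"turn":0,"gripper":1},
    {"linear":[0,0,0],"turn":0,"gripper":1}
  ]
}}

```text
clock: 89.55
ee_pos: [0.6036, 0.0058, 0.1353]
tool_rot: [0.457, 0.885, 0.046, 0.069]
wrist_force: [3.0, 1.0, -4.9]
grip_width: 0.0151
```

```bash
python3 - <<'E'
from h import *
state(); print(np.round(arm.get_obs()["moment"],2)); toward([.6047,.0076],np.radians(142)+1.2566)
print("top"); rotor(shot("top")); print("scene"); rotor(shot("scene"));print("wrist"); rotor(shot("wrist"))
E
```

```text
t 89.55 p [603.6   5.8 135.3] x [-0.572  0.816 -0.079] y [0.803 0.578 0.144] z [ 0.164  0.019 -0.986] F [ 3.   1.  -4.9] w 15.1 j6 0.96
[0.06 0.6  0.08]
shift mm [0.8 1.9 0.2] turn 0.03
top
   nest1 0.98 r 102 angle from opening 0.042
   gear_mid 0.44 r 513 angle from opening -1.559
scene
   nest1 0.89 r 83 angle from opening -0.236
   nest1 0.75 r 88 angle from opening -2.476
   blank 0.67 r 108 angle from opening -1.219
wrist
   nest1 0.63 r 103 angle from opening 0.02
```

Emit:
{"method": "drive_tool", "body": {
  "rows": [
    {"linear":[0.5,-0.7,5],"turn":0,"gripper":1},
    {"linear":[0,0,0],"turn":0,"gripper":1},
    {"linear":[0,0,0],"turn":0,"gripper":0.5},
    {"linear":[0,0,0],"turn":0,"gripper":0.5},
    {"linear":[0,0,0],"turn":0,"gripper":0.5},
    {"linear":[0,0,0],"turn":0,"gripper":0.5},
    {"linear":[0,0,0],"turn":0,"gripper":0.5},
    {"linear":[0,0,0],"turn":0,"gripper":0.5}
  ]
}}

```text
clock: 91.45
ee_pos: [0.6068, 0.005, 0.139]
tool_rot: [0.457, 0.885, 0.049, 0.074]
wrist_force: [0.1, -0.4, 0.3]
grip_width: 0.0427
```

```bash
python3 - <<'E'
from h import *
state(); toward([.6047,.0055],np.radians(142)+1.2566)
print("top"); rotor(shot("top")); print("wrist"); rotor(shot("wrist"))
E
```

```text
t 91.45 p [606.8   5.  139. ] x [-0.572  0.816 -0.087] y [0.801 0.578 0.154] z [ 0.176  0.019 -0.984] F [ 0.1 -0.4  0.3] w 42.7 j6 0.95
shift mm [ 1.6 -1.4 -0.4] turn 0.032
top
   nest1 0.94 r 93 angle from opening 0.114
   blank 0.39 r 512 angle from opening -1.553
wrist
   nest1 0.93 r 101 angle from opening 0.041
   valve_mid 0.68 r 97 angle from opening 0.001
```

Emit:
{"method": "drive_tool", "body": {
  "rows": [
    {"linear":[0.3,-0.7,9],"turn":0.03,"gripper":0.5},
    {"linear":[0,0,0],"turn":0,"gripper":0.5},
    {"linear":[0,0,0],"turn":0,"gripper":1},
    {"linear":[0,0,0],"turn":0,"gripper":1},
    {"linear":[0,0,0],"turn":0,"gripper":1},
    {"linear":[0,0,0],"turn":0,"gripper":1},
    {"linear":[0,0,0],"turn":0,"gripper":1},
    {"linear":[0,0,0],"turn":0,"gripper":1}
  ]
}}

```text
clock: 93.05
ee_pos: [0.6056, 0.0038, 0.129]
tool_rot: [0.471, 0.878, 0.047, 0.072]
wrist_force: [0.7, 1.1, 1.9]
grip_width: 0.0165
```

```bash
python3 - <<'E'
from h import *
state(); print(np.round(arm.get_obs()["moment"],2))
E
```

```text
t 93.05 p [605.6   3.8 129. ] x [-0.546  0.834 -0.083] y [0.82  0.552 0.151] z [ 0.172  0.015 -0.985] F [0.7 1.1 1.9] w 16.5 j6 0.98
[-0.49  0.96 -0.05]
```

Emit:
{"method": "drive_tool", "body": {
  "rows": [
    {"linear":[-0.7,1.2,-8],"turn":0,"gripper":1},
    {"linear":[-0.6,1,-7],"turn":0,"gripper":1},
    {"linear":[-0.3,0.5,-3],"turn":0,"gripper":1},
    {"linear":[0,0,0],"turn":0,"gripper":1},
    {"linear":[0,0,0],"turn":-0.1,"gripper":1},
    {"linear":[0,0,0],"turn":-0.15,"gripper":1},
    {"linear":[0,0,0],"turn":-0.15,"gripper":1},
    {"linear":[0,0,0],"turn":0,"gripper":1}
  ]
}}

```text
clock: 94.05
ee_pos: [0.6064, 0.004, 0.1374]
tool_rot: [0.282, 0.956, 0.031, 0.077]
wrist_force: [-0.3, 0.5, 0.9]
grip_width: 0.0159
```

```bash
python3 - <<'E'
from h import *
state(); print(np.round(arm.get_obs()["moment"],2)); toward([.6047,.0055],np.radians(142-180)+2*1.2566)
print("scene"); rotor(shot("scene")); print("wrist"); rotor(shot("wrist"))
E
```

```text
t 94.05 p [606.4   4.  137.4] x [-0.829  0.544 -0.13 ] y [0.535 0.839 0.102] z [ 0.164  0.015 -0.986] F [-0.3  0.5  0.9] w 15.9 j6 0.57
[-0.62  0.83 -0.06]
shift mm [ 2.3  0.4 -0.3] turn -0.847
scene
   nest1 0.72 r 89 angle from opening 0.404
   nest1 0.57 r 104 angle from opening -1.985
   blank 0.82 r 106 angle from opening -0.859
   blank 0.39 r 274 angle from opening -2.599
   gear_mid 0.74 r 107 angle from opening -0.002
   gear_mid 0.72 r 91 angle from opening -1.934
wrist
   nest1 0.56 r 102 angle from opening 0.421
```

Emit:
{"method": "drive_tool", "body": {
  "rows": [
    {"linear":[0,0,-1],"turn":-0.141,"gripper":1},
    {"linear":[0,0,0],"turn":-0.141,"gripper":1},
    {"linear":[0,0,0],"turn":-0.141,"gripper":1},
    {"linear":[0,0,0],"turn":-0.141,"gripper":1},
    {"linear":[0,0,0],"turn":-0.141,"gripper":1},
    {"linear":[0,0,0],"turn":-0.141,"gripper":1},
    {"linear":[0,0,0],"turn":0,"gripper":1},
    {"linear":[0,0,0],"turn":0,"gripper":1}
  ]
}}

```text
clock: 95.65
ee_pos: [0.6066, 0.0059, 0.1314]
tool_rot: [-0.146, 0.986, 0.001, 0.081]
wrist_force: [4.1, -2.4, -7.0]
grip_width: 0.0146
```

```bash
python3 - <<'E'
from h import *
state(); print(np.round(arm.get_obs()["moment"],2)); toward([.6047,.0055],np.radians(142-180)+2*1.2566)
print("scene"); rotor(shot("scene")); print("wrist"); rotor(shot("wrist"))
E
```

```text
t 95.65 p [606.6   5.9 131.4] x [-0.944 -0.288 -0.161] y [-0.288  0.957 -0.022] z [ 0.16   0.025 -0.987] F [ 4.1 -2.4 -7. ] w 14.6 j6 -0.3
[ 0.04 -0.04 -0.13]
shift mm [ 1.9  0.2 -0.3] turn 0.013
scene
   nest1 0.83 r 107 angle from opening -1.169
   nest1 0.77 r 104 angle from opening -2.445
   nest1 0.46 r 303 angle from opening -1.408
   blank 0.66 r 101 angle from opening 0.008
   gear_mid 0.7 r 100 angle from opening -1.356
   valve_mid 0.67 r 100 angle from opening -1.113
wrist
   blank 0.9 r 102 angle from opening 0.015
```

Emit:
{"method": "drive_tool", "body": {
  "rows": [
    {"linear":[0.8,0,5],"turn":0.013,"gripper":1},
    {"linear":[0,0,0],"turn":0,"gripper":1},
    {"linear":[0,0,0],"turn":0,"gripper":0.4},
    {"linear":[0,0,0],"turn":0,"gripper":0.4},
    {"linear":[0,0,0],"turn":0,"gripper":0.4},
    {"linear":[0,0,-20],"turn":0,"gripper":0.4},
    {"linear":[0,0,-40],"turn":0,"gripper":0.4},
    {"linear":[0,0,-50],"turn":0,"gripper":0.4}
  ]
}}

```text
clock: 97.25
ee_pos: [0.5865, 0.0046, 0.2349]
tool_rot: [-0.139, 0.987, 0.005, 0.078]
wrist_force: [0.7, 0.5, 0.1]
grip_width: 0.0511
```

Emit:
{"method": "drive_tool", "body": {
  "rows": [
    {"linear":[0,0,-20],"turn":0,"gripper":0.4},
    {"linear":[40,0,0],"turn":0,"gripper":0.4},
    {"linear":[40,0,0],"turn":0,"gripper":0.4},
    {"linear":[20,0,0],"turn":0,"gripper":0.4},
    {"linear":[0,0,0],"turn":0,"gripper":0.4},
    {"linear":[0,0,0],"turn":0,"gripper":0.4},
    {"linear":[0,0,0],"turn":0,"gripper":0.4},
    {"linear":[0,0,0],"turn":0,"gripper":0.4}
  ]
}}

```text
clock: 98.25
ee_pos: [0.4925, -0.0222, 0.2457]
tool_rot: [-0.141, 0.986, 0.005, 0.087]
wrist_force: [-0.6, 0.1, -0.4]
grip_width: 0.0514
```

```bash
python3 - <<'E'
from h import *
state()
for n in("wrist","top","scene"):
    f=shot(n); print(n); rotor(f)
    # knob height: with axis fixed, best z by projecting
    r=arm.pinpoint(f,"knob_grip")
    if r:
        c=np.array(r[0]["centre"])*[640,400]; print(" knob",round(r[0]["conf"],2),c.round(1),"pred z .138/.1465:",proj(f,[[.6035,.0045,.138],[.6035,.0045,.1465]]).round(1).tolist())
    cv2.imwrite(f"pics/z_{n}.png",f["image"])
    for k,z in dict(nut=0,flange=0,driver=0,wrench=0,tape=0,pen=0,carton_mid=.02).items():
        if n!="wrist": print("  ",k,pin(f,k,z))
E
```

```text
t 98.25 p [492.5 -22.2 245.7] x [-0.945 -0.277 -0.172] y [-0.278  0.96  -0.015] z [ 0.17   0.033 -0.985] F [-0.6  0.1 -0.4] w 51.4 j6 -0.35
wrist
   blank 0.76 r 99 angle from opening 0.004
   gear_mid 0.52 r 333 angle from opening -1.961
 knob 0.61 [317.4 280.7] pred z .138/.1465: [[318.5, 283.8], [318.3, 289.6]]
top
   nest1 0.81 r 102 angle from opening 1.291
   nest1 0.48 r 376 angle from opening -2.034
   nest1 0.47 r 36 angle from opening 2.016
   blank 0.86 r 102 angle from opening 0.011
   blank 0.31 r 102 angle from opening 1.323
 knob 0.49 [377.7 190.6] pred z .138/.1465: [[375.0, 190.8], [375.4, 190.2]]
   nut [(0.55, [259.0, 231.0], [0.5035, 0.339, 0.0])]
   flange [(0.72, [294.0, 167.0], [0.7081, 0.2403, 0.0])]
   driver []
   wrench [(0.76, [249.0, 175.0], [0.6778, 0.3794, 0.0])]
   tape [(0.71, [205.0, 244.0], [0.4595, 0.504, 0.0])]
   pen [(0.57, [206.0, 207.0], [0.5733, 0.5094, 0.0])]
   carton_mid []
scene
   nest1 0.96 r 101 angle from opening -2.452
   nest1 0.9 r 111 angle from opening -1.252
   blank 0.95 r 97 angle from opening -0.139
   valve_mid 0.56 r 94 angle from opening -1.352
   valve_mid 0.4 r 119 angle from opening 0.036
 knob 0.61 [351.4 213.6] pred z .138/.1465: [[350.9, 214.0], [351.0, 211.3]]
   nut [(0.37, [265.0, 227.0], [0.5103, 0.3271, 0.0])]
   flange []
   driver [(0.46, [356.0, 315.0], [0.4301, -0.2099, 0.0])]
   wrench [(0.61, [292.0, 206.0], [0.6842, 0.4169, 0.0])]
   tape [(0.56, [226.0, 213.0], [0.4579, 0.5141, 0.0])]
   pen [(0.64, [254.0, 205.0], [0.5759, 0.5153, 0.0])]
   carton_mid [(0.62, [329.0, 260.0], [0.5198, -0.0037, 0.02])]
```

Blank is in the opening (0.004 rad) and the knob reads down (wrist and scene both nearer 0.138 than 0.1465). One last numeric look at the parts under the guard.

Emit:
{"method": "drive_tool", "body": {
  "rows": [
    {"linear":[0,0,-40],"turn":0,"gripper":0.4},
    {"linear":[-30,0,0],"turn":0,"gripper":0.4},
    {"linear":[-40,0,0],"turn":0,"gripper":0.4},
    {"linear":[-30,0,0],"turn":0,"gripper":0.4},
    {"linear":[0,0,0],"turn":0,"gripper":0.4},
    {"linear":[0,0,0],"turn":0,"gripper":0.4},
    {"linear":[0,0,0],"turn":0,"gripper":0.4},
    {"linear":[0,0,0],"turn":0,"gripper":0.4}
  ]
}}

```text
clock: 101.0
ee_pos: [0.5791, 0.0037, 0.3033]
tool_rot: [-0.14, 0.986, 0.004, 0.085]
wrist_force: [-0.2, -0.3, 0.3]
grip_width: 0.0511
```

```bash
python3 - <<'E'
from h import *
state(); f=shot("wrist"); rotor(f)
ax=np.array([.6035,.0045]); g=cv2.cvtColor(f["image"],cv2.COLOR_BGR2GRAY)
for k,a,z,hx,hy in(("valve",-1.2566,.062,.011,.0425),("block",-2.513,.06,.018,.0275),("gear",2.513,.05,.026,.026),("nest4",1.2566,.036,.0225,.032)):
    t=a+.275+np.pi; n=np.array([np.cos(t),np.sin(t)]); u=np.array([-n[1],n[0]]); c=ax+.1*n
    print(k,"centre px",proj(f,[[*c,z]]).round(0).tolist(), end=" profile tangential:")
    s=np.arange(-.056,.057,.004); px=proj(f,[[*(c+u*q),z] for q in s]).round().astype(int)
    print([int(g[y,x]) if 0<=x<640 and 0<=y<400 else -1 for x,y in px])
for k in("valve_mid","block_mid","gear_mid"):
    for r in arm.outline_of(f,k): print(k,round(r["conf"],2),(np.array(r["centre"])*[640,400]).round(0),int(r["pixels"].sum()))
print(arm.get_obs()["clock"])
E
```

```text
t 101.0 p [579.1   3.7 303.3] x [-0.946 -0.275 -0.17 ] y [-0.276  0.961 -0.015] z [ 0.167  0.033 -0.985] F [-0.2 -0.3  0.3] w 51.1 j6 -0.29
   blank 0.97 r 101 angle from opening 0.015
valve centre px [[396.0, 137.0]] profile tangential:[243, 243, 244, 240, 225, 242, 242, 243, 240, 223, 216, 242, 243, 243, 243, 237, 227, 225, 235, 245, 229, 227, 226, 245, 246, 234, 232, 236, 241]
block centre px [[361.0, 214.0]] profile tangential:[243, 243, 243, 243, 243, 243, 243, 243, 245, 246, 245, 245, 245, 245, 245, 245, 246, 245, 245, 245, 245, 242, 232, 235, 243, 242, 242, 242, 243]
gear centre px [[280.0, 209.0]] profile tangential:[243, 244, 244, 244, 243, 243, 243, 237, 234, 241, 241, 237, 238, 238, 235, 235, 241, 240, 240, 241, 240, 243, 243, 244, 243, 244, 244, 243, 243]
nest4 centre px [[249.0, 130.0]] profile tangential:[47, 53, 121, 246, 234, 234, 232, 232, 232, 232, 232, 232, 232, 231, 232, 231, 231, 232, 231, 232, 231, 231, 231, 234, 235, 241, 244, 244, 244]
valve_mid 0.37 [623. 228.] 680
101.45
```

```bash
python3 -c "
from plant import arm
print(arm.job_done())"
```

```text
the job is handed in; nothing more can be done
None
```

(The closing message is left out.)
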